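Put the glass candle holders back in their fitted tray

TASK

Put the three glass candle holders back in the wooden tray, each in its own recess as shown by the dark iron marker (square, wide round, slim round), seated flat on the floor of the recess with its mouth up ready for a candle; the square one is upside down and must be turned over. It is heavy glass, so set it down gently and never drop it or let it topple, and leave the other things on the table where they are.

Things in the scene. Friction and masses are not known exactly. Their poses are not given: they have to be found in the camera images.
- square_holder: Thick pale green glass candle holder, a square block 58 x 58 mm and 66 mm high, with a square recess 40 mm wide and 26 mm deep in its mouth end; about 0.45 kg. It starts mouth-down on the table, so its origin is then 66 mm up and its z axis points down. Origin: centre of the underside of its closed, solid base; +z runs from the base to the open mouth.
- square_mouth (a point): Centre of the mouth end of the square holder, 66 mm from its origin along its +z.
- wide_holder: Thick pale green glass candle holder, the wider round one: 66 mm diameter, 72 mm high, round recess 28 mm deep in its top; about 0.42 kg. It starts upright, mouth up. Origin: centre of the underside of its closed, solid base; +z runs from the base to the open mouth.
- slim_holder: Thick pale green glass candle holder, the slimmer round one: 50 mm diameter, 62 mm high, round recess in its top; about 0.22 kg. It starts upright, mouth up. Origin: centre of the underside of its closed, solid base; +z runs from the base to the open mouth.
- tray: Fixed dark wooden tray, 312 x 142 mm, rim 20 mm high, holding three pale wooden inserts in a row along its x, 98 mm apart; each insert is 96 (x) x 124 (y) mm and has one recess and one small dark iron marker. The order of the three varies. Origin: centre of its underside on the table.
- square_slot: Insert of the square holder: square recess 68 x 68 mm, sides along its x and y, with a dark iron square as marker. Fixed. The recess is 14 mm deep, its floor 12 mm and its rim 26 mm above the table. Its origin is the centre of the insert's underside (6 mm above the table); the recess is centred 12 mm from it along its +y, the marker 44 mm along its -y.
- wide_slot: Insert of the wide round holder: round recess 76 mm across, with a large dark iron disc (25 mm) as marker. Fixed. The recess is 14 mm deep, its floor 12 mm and its rim 26 mm above the table. Its origin is the centre of the insert's underside (6 mm above the table); the recess is centred 12 mm from it along its +y, the marker 44 mm along its -y.
- slim_slot: Insert of the slim round holder: round recess 60 mm across, with a small dark iron disc (15 mm) as marker. Fixed. The recess is 14 mm deep, its floor 12 mm and its rim 26 mm above the table. Its origin is the centre of the insert's underside (6 mm above the table); the recess is centred 12 mm from it along its +y, the marker 44 mm along its -y.
- square_slot_floor (a point): Centre of the floor of the recess for the square holder, 14 mm below the insert's top; axes as the insert.
- wide_slot_floor (a point): Centre of the floor of the recess for the wide holder, 14 mm below the insert's top; axes as the insert.
- slim_slot_floor (a point): Centre of the floor of the recess for the slim holder, 14 mm below the insert's top; axes as the insert.
- coasters_near: Bystander, loose, not to be disturbed: stack of three terracotta coasters with white tops, 95 x 95 x 24 mm. Origin: centre of its underside.
- coasters_far: Bystander, loose, not to be disturbed: stack of five terracotta coasters with white tops, 95 x 95 x 41 mm. Origin: centre of its underside.
- remote: Bystander, loose, not to be disturbed: black remote control, 170 x 44 x 18 mm, long along its x. Origin: centre of its underside.
- matchbox: Bystander, loose, not to be disturbed: cardboard match box with a white sleeve, 65 x 110 x 22 mm. Origin: centre of its underside.
- coral_ball: Bystander, loose, not to be disturbed: cream coral-like ornament, a knobbly ball about 120 mm across and 115 mm high on a small dark foot. Origin: centre of its underside.
- mug: Bystander, loose, not to be disturbed: white mug, 80 mm across, 92 mm high, handle at its +y. Origin: centre of its underside.
Mind the look-alikes: they are no part of the job. What is shaped like the square_holder but red is not meant. Leave any orange look-alike of the slim_holder alone.

How it is judged (in metres and radians):
At the end, for the whole second after the job is handed in: Each of the three holders rests in its own recess: origin within 9 mm of the recess centre horizontally and within 5 mm of the recess floor in height, mouth up, within 0.12 rad of upright, at rest (under 0.02 m/s) (horizontal distance between square_holder and square_slot_floor below 0.009 m and z of square_holder in the frame of square_slot_floor between -0.005 and 0.005 m and angle between each of square_holder, wide_holder, slim_holder's own z axis and vertical below 0.12 rad and linear speed of each of square_holder, wide_holder, slim_holder below 0.02 m/s and horizontal distance between wide_holder and wide_slot_floor below 0.009 m and z of wide_holder in the frame of wide_slot_floor between -0.005 and 0.005 m and horizontal distance between slim_holder and slim_slot_floor below 0.009 m and z of slim_holder in the frame of slim_slot_floor between -0.005 and 0.005 m); the robot touches nothing.
It fails at once if a bystander (coasters, remote, match box, coral ball, mug) is pushed more than 30 mm or tipped by more than 0.5 rad (distance of any of coasters_near, coasters_far, remote, matchbox, coral_ball, mug from where it was at the start of the episode above 0.03 m or angle between any of coasters_near, coasters_far, remote, matchbox, coral_ball, mug's own z axis and vertical above 0.5 rad).
It fails at once if a glass holder is dropped or toppled: it moves faster than 0.7 m/s without the fingers on it ((linear speed of square_holder above 0.7 m/s and contact force between the fingers and square_holder below 0.05 N) or (linear speed of wide_holder above 0.7 m/s and contact force between the fingers and wide_holder below 0.05 N) or (linear speed of slim_holder above 0.7 m/s and contact force between the fingers and slim_holder below 0.05 N)).
It also fails if it takes over 72 s, if anything falls off the work surface, if the arm or the gripper's body presses on something with over 40 N, if the wrist force passes 120 N, or if a joint passes its speed limit or range.

ROBOT

A 6-joint arm with a two-finger parallel gripper is mounted at the origin on the work surface. World frame = base frame: x ahead of the robot, y to its left, z up, the work surface at z = 0. Lengths are in mm, angles in rad, forces in N, time in s.
With the tool pointing down it reaches from about 250 to 800 mm from the base axis. Payload 3.9 kg.
Tool frame: the origin (TCP) lies at the very end of the fingers, on their centre line; the grasp point (between the pads) lies grip_depth behind it (grip_depth is the distance from the TCP to the grasp point, in mm); z points along the fingers, y is the line along which they close (so a half turn about z gives the same grasp; the last joint's range is limited). The gripper opens to 85 mm and grips with 20 to 120 N. Pads are 22 mm wide; open, the fingers measure 114 mm over their backs; the gripper's body (76 mm by 85 mm) begins 54 mm behind the grasp point. The pads swing forward as they close: fully open they stand 13 mm farther back than shut.
Start: joints at [1.13, 0.26, -0.138, 1.173, 0, 1.571], TCP at [223.992, 474.808, 231.304] pointing down, gripper open.
Joint ranges: [-2.78, 2.78], [-0.83, 1.72], [-1.28, 1.37], [-1.9, 2.12], [-1.57, 1.48], [-3.14, 3.14]. Speed limits (rad/s): [2.57, 2.57, 3.14, 3.14, 3.14, 3.14].

INTERFACE

Orientations are given as a rotation vector (axis times angle).
In Python, from workcell import state, read_camera, camera_model, hand_in, grip_depth gives the robot as it stands.
- The arm moves only by the tool apply_moves, never from a script. Its argument "motion" is a list of rows, each an object with "slide": the shift along the tool's x, y, z in units of 0.5 m (1.0 is 0.5 m), a list of three; "turn": the turn, a rotation vector about the tool's x, y, z in units of 60 degrees (1.0 is 60 degrees), a list of three. In form: [{"slide": [x, y, z], "turn": [ax, ay, az]}, ...]. A call has 1 to 12 rows; each row is the pose to reach, as a shift and turn from the pose commanded when the call began, along the tool's axes at that moment; what a row does not reach only later rows make up. A row lasts 1/12 s, in which the tool goes at most 41.7 mm and 7.16 degrees, less where a joint would pass 70% of its speed; a pose out of reach is approached as far as the arm can. A call with a number of a shift or a turn outside -1 to 1 is refused whole. A call with a gripper value outside its range is refused whole. "claw" is the finger opening in mm, from 0 to 85.4, set as the call begins (left out, the last holds). The fingers move at their own pace and stop on an object; "force" is the grip in N (left out, the last holds). Time passes only in rows, so rows that repeat a pose let the fingers close. It gives the time, the measured TCP pose, the force, the opening and the grip force at its end, in the units of the state.
- state(): the state, without advancing time (a new reading comes with each control period).
- read_camera(name): name is "side" or "top" or "wrist"; returns the picture (420x560x3 uint8, blue, green, red); there is no depth.
- camera_model(name): a dict with "fx", "fy", "cx", "cy" (pixels), "k1" (the pictures are not rectified: a ray, as slopes to the right and down, at radius r is drawn at 1 + k1 r^2 times it, then the intrinsics apply), "R" (3x3) and "t" (3): a world point X has camera coordinates R X + t; the wrist camera has in their place "hand_eye" (4x4, takes a point from camera to tool coordinates, whose origin is the TCP and whose axes are the flange's). Camera axes: x right, y down, z forward; pixel columns grow to the right and rows downward; lengths in mm; the calibration is good to about 2 mm. A picture is of the moment at which its call begins: read the wrist's pose just before it. camera_model takes no time and is no camera call.
- hand_in(): hands the job in; it is judged then, once.
The state is a dict: "time": time; "joint_pos": joint angles; "dq": joint speeds; "joint_efforts": joint torques, N m; "eef_pos": TCP position; "eef_rot": TCP orientation; "force": force on the tool from outside, world axes, zero at the start; "ft_torque": the same for the moment, N m; "gripper_width": finger opening in mm; "gripper_force": force on a finger pad.
Only numpy, scipy, OpenCV 4.12 (cv2) and the standard library are available. Lean on these libraries where they do the work, as an engineer would, in place of code of your own. Each camera call takes 0.05 s, during which the arm holds its last target. There are 200 camera calls.

## Working session

There is one attempt and no reset: what is moved stays moved. The work goes in short steps, Python scripts to look and compute and a tool call to move; the robot and the scene stay as the last step left them, time stands still between calls to the robot, and variables do not carry over. Pictures are saved under pics/ and viewed, at most 10 in all, crops included, and the job is handed in when it is done.

Besides the shell and the picture viewer there is one more tool, called as name(argument=value, ...) on one line, values as JSON. apply_moves: Moves the arm, as the interface text tells. Shifts and turns lie within -1 to 1; 1 stands for 0.5 m of shift or 60 degrees of turn. Its arguments: {"type":"object","properties":{"motion":{"type":"array","items":{"type":"object","properties":{"slide":{"type":"array","items":{"type":"number"}},"turn":{"type":"array","items":{"type":"number"}}}}},"claw":{"type":"number"},"force":{"type":"number"}},"required":["motion"]}

```bash
mkdir -p pics; ls; python3 - <<'E'
from workcell import *
import cv2
s=state(); print(s, grip_depth)
for n in ("top","side"):
    m=camera_model(n); print(n,m)
    cv2.imwrite(f"pics/{n}0.png",read_camera(n))
print(camera_model("wrist"))
E
```

```text
pics
{'time': 0.0, 'joint_pos': array([ 1.13002199e+00,  2.60693884e-01, -1.39393450e-01,  1.17267992e+00,
        4.86040965e-06,  1.57079182e+00]), 'dq': array([ 8.86581553e-05, -1.25900352e-03,  6.40573067e-04,  1.40579588e-03,
       -8.81886559e-04,  1.29817872e-04]), 'joint_efforts': array([ 3.19132014e-03, -4.05673850e+01,  2.53924906e+01,  1.89452036e-02,
        2.60015258e-04,  8.01222022e-07]), 'eef_pos': array([223.69256144, 474.20301713, 230.45049427]), 'eef_rot': array([-6.86673091e-01, -3.06518165e+00,  3.01895777e-03]), 'force': array([ 0.51618005, -0.05504058,  0.40959551]), 'ft_torque': array([ 0.00368859, -0.02251606, -0.00811259]), 'gripper_force': 0.0, 'gripper_width': 85.50336858991632} 18.700000000000003
top {'fx': 535.987425510496, 'fy': 535.987425510496, 'cx': 285.5574024034127, 'cy': 205.59424073152013, 'k1': -0.09868856738817454, 'R': array([[-1.73850682e-03, -9.99971867e-01,  7.29682658e-03],
       [-9.91407494e-01,  7.69111020e-04, -1.30807454e-01],
       [ 1.30798162e-01, -7.46153820e-03, -9.91380939e-01]]), 't': array([ -22.33304604,  526.45290625, 1469.2237241 ])}
side {'fx': 477.11720478857416, 'fy': 477.11720478857416, 'cx': 281.0479229501392, 'cy': 214.87035957809815, 'k1': -0.13641353316147417, 'R': array([[-0.96467236, -0.262752  ,  0.01919939],
       [-0.17378088,  0.57986068, -0.79596595],
       [ 0.19800868, -0.77118284, -0.60503685]]), 't': array([ 520.88870908,  166.3799293 , 1390.16607706])}
{'fx': 376.969534267155, 'fy': 376.969534267155, 'cx': 279.57516545933885, 'cy': 213.99827980034192, 'k1': -0.08421280598196301, 'hand_eye': array([[-9.45636318e-05, -9.49365681e-01, -3.14173193e-01,
         8.20976154e+01],
       [ 9.99999834e-01,  8.90046142e-05, -5.69945324e-04,
        -2.14572945e-01],
       [ 5.69049395e-04, -3.14173194e-01,  9.49365515e-01,
        -1.42443167e+02],
       [ 0.00000000e+00,  0.00000000e+00,  0.00000000e+00,
         1.00000000e+00]])}
```

View pics/top0.png

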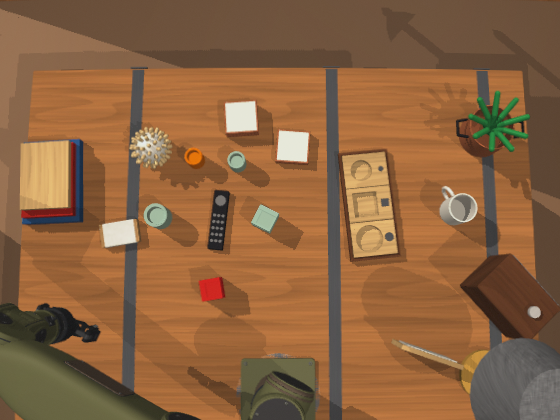

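View pics/side0.png

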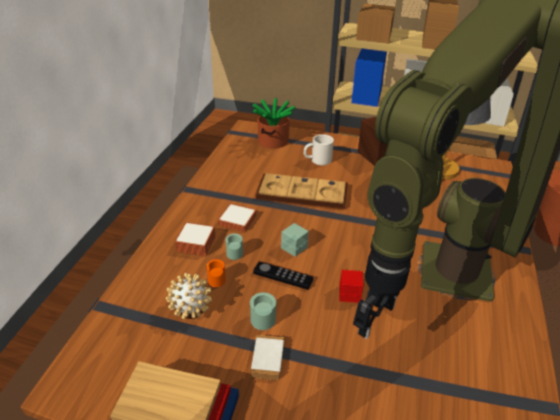

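The top view shows the square holder at (265,218), slim at (236,160) and wide at (157,215). The tray is around (370,205), with slots top to bottom slim, square, wide and markers on the -y side. The side view shows the square, slim and wide holders at (294,240), (234,246) and (263,311).

```bash
cat > h.py <<'E'
import numpy as np, cv2
from workcell import *
from scipy.spatial.transform import Rotation as Ro
def cam(n,s=None):
    m=camera_model(n)
    K=np.array([[m["fx"],0,m["cx"]],[0,m["fy"],m["cy"]],[0,0,1]]); D=np.array([m["k1"],0,0,0,0.])
    if n=="wrist":
        T=np.eye(4);T[:3,:3]=Ro.from_rotvec(s["eef_rot"]).as_matrix();T[:3,3]=s["eef_pos"]
        W=T@m["hand_eye"]; R=W[:3,:3]; C=W[:3,3]
    else: R=np.array(m["R"]).T; C=-R@m["t"]
    return K,D,R,C
def rays(n,px,z,s=None):
    K,D,R,C=cam(n,s)
    u=cv2.undistortPoints(np.asarray(px,float).reshape(-1,1,2),K,D).reshape(-1,2)
    d=np.c_[u,np.ones(len(u))]@R.T
    return (C+d*((z-C[2])/d[:,2])[:,None])
def green(im):
    h=cv2.cvtColor(im,cv2.COLOR_BGR2HSV)
    return cv2.morphologyEx(cv2.inRange(h,(65,40,60),(95,180,255)),cv2.MORPH_CLOSE,np.ones((5,5)))
def cont(m,a=100):
    c,_=cv2.findContours(m,cv2.RETR_EXTERNAL,cv2.CHAIN_APPROX_NONE)
    return [k.reshape(-1,2) for k in c if cv2.contourArea(k)>a]
def roundc(n,c,h,r,s=None):
    "top disc centre: radial extreme away from camera nadir minus r"
    P=rays(n,c,h,s)[:,:2]; C=cam(n,s)[3][:2]
    d=P.mean(0)-C; d/=np.linalg.norm(d); t=np.array([-d[1],d[0]]); a=(P-C)@d; b=(P-C)@t
    print("  widths",np.ptp(a),np.ptp(b))
    return C+d*(a.max()-r)+t*(b.max()+b.min())/2
E
python3 - <<'E'
from h import *
im=cv2.imread("pics/top0.png"); hs=cv2.cvtColor(im,cv2.COLOR_BGR2HSV)
for c in cont(green(im)):
    print(c.mean(0),cv2.contourArea(c))
    x,y=c.mean(0)
    if abs(x-157)<12 and abs(y-215)<12: print("wide",roundc("top",c,72,33))
    elif abs(x-236)<12 and abs(y-160)<12: print("slim",roundc("top",c,62,25))
    elif abs(x-265)<12 and abs(y-218)<12:
        for z in(33,66):
            P=rays("top",c,z)[:,:2].astype(np.float32); print("sq",z,cv2.minAreaRect(P),np.ptp(P,0))
m=cv2.inRange(hs,(10,60,110),(30,200,255)); m[:,:335]=0;m[:,405:]=0;m[:140]=0;m[265:]=0
# pale inserts vs table: restrict to tray interior
print("px",[hs[y,x] for x,y in((352,160),(380,190),(375,222),(320,200),(347,165),(381,168),(384,203),(389,237))])
cv2.imwrite("pics/z.png",np.hstack([cv2.resize(im[140:265,335:410],None,fx=4.5,fy=4.5),cv2.resize(im[190:245,235:300],None,fx=6,fy=10.2)[:562]]))
E
```

```text
[498.89275362 121.70144928] 1128.5
px [array([ 17, 130, 198], dtype=uint8), array([ 17, 130, 216], dtype=uint8), array([ 19, 125, 227], dtype=uint8), array([ 13, 162, 168], dtype=uint8), array([ 17, 130, 204], dtype=uint8), array([15,  6, 84], dtype=uint8), array([150,   3,  83], dtype=uint8), array([150,   3,  84], dtype=uint8)]Traceback (most recent call last):
  File "<stdin>", line 14, in <module>
    return _nx.concatenate(arrs, 1, dtype=dtype, casting=casting)
           ~~~~~~~~~~~~~~~^^^^^^^^^^^^^^^^^^^^^^^^^^^^^^^^^^^^^^^
ValueError: all the input array dimensions except for the concatenation axis must match exactly, but along dimension 0, the array at index 0 has size 562 and the array at index 1 has size 561
```

```bash
python3 - <<'E'
from h import *
im=cv2.imread("pics/top0.png"); hs=cv2.cvtColor(im,cv2.COLOR_BGR2HSV)
print([hs[y,x].tolist() for x,y in((265,218),(258,222),(147,210),(157,222),(157,215),(230,155),(236,160),(250,200),(290,225))])
m=cv2.inRange(hs,(14,60,120),(24,148,255)); m[:,:340]=0;m[:,402:]=0;m[:145]=0;m[262:]=0
k=cv2.inRange(hs,(0,0,30),(180,40,130)); k[:,:372]=0;k[:,394:]=0;k[:145]=0;k[262:]=0
k=cv2.morphologyEx(k,cv2.MORPH_OPEN,np.ones((2,2)))
n,l,st,ce=cv2.connectedComponentsWithStats(k)
for i in range(1,n):
    if st[i,4]>8: print("marker",ce[i],st[i],rays("top",ce[i],26).round(1))
m=cv2.morphologyEx(m,cv2.MORPH_OPEN,np.ones((3,3)))
P=np.vstack(cont(m,60)); W=rays("top",P,26)[:,:2].astype(np.float32)
print("inserts",cv2.minAreaRect(W))
v=im.copy(); v[m>0]=(255,0,255)
cv2.imwrite("pics/z.png",np.hstack([cv2.resize(a[140:265,335:410],(300,500),interpolation=0) for a in(im,v)]))
E
```

```text
[[58, 35, 188], [58, 35, 189], [56, 33, 186], [56, 37, 188], [57, 35, 187], [54, 37, 185], [58, 34, 186], [14, 165, 144], [13, 160, 129]]
marker [381. 169.] [380 168   3   3   9] [[ 633.  -296.4   26. ]]
marker [385.5 203. ] [383 200   6   7  42] [[ 534.8 -306.7   26. ]]
marker [389.93617021 237.29787234] [387 234   7   8  47] [[ 437.3 -316.8   26. ]]
inserts ((533.6221923828125, -260.4855651855469), (293.6614685058594, 126.57270812988281), 5.780109882354736)
```

View pics/z.png

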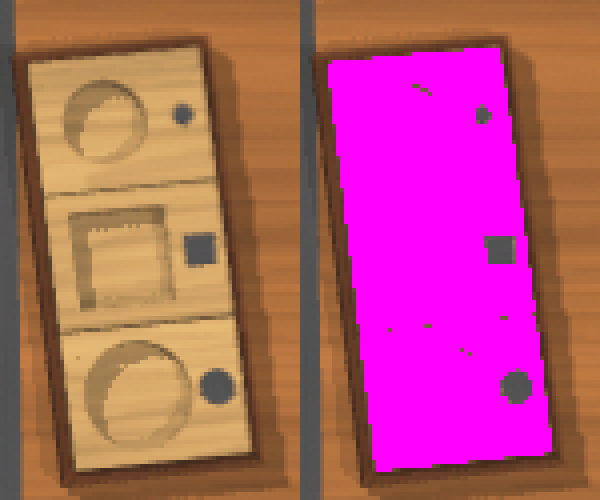

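The crop shows the tray inserts masked cleanly, ordered slim, square, wide with x falling, and each marker on the -y side.

```bash
sed -i 's/(65,40,60),(95,180,255)/(42,18,70),(80,120,255)/' h.py; python3 - <<'E'
from h import *
im=cv2.imread("pics/top0.png")
for c in cont(green(im)):
    x,y=c.mean(0)
    if x>300: continue
    print(c.mean(0),cv2.contourArea(c))
    if abs(x-157)<12: print("wide",roundc("top",c,72,33))
    elif abs(x-236)<12: print("slim",roundc("top",c,62,25))
    else:
        for z in(33,66):
            P=rays("top",c,z)[:,:2].astype(np.float32); print("sq",z,cv2.minAreaRect(P))
s=state(); print(Ro.from_rotvec(s["eef_rot"]).as_matrix().round(3).tolist())
E
```

```text
[264.73972603 218.31506849] 433.5
sq 33 ((490.6719970703125, 35.26630401611328), (60.42713928222656, 60.337955474853516), 63.37378692626953)
sq 66 ((487.1134033203125, 34.22626876831055), (59.09112548828125, 59.00393295288086), 63.37378692626953)
[157.05555556 215.86111111] 488.0
  widths 76.33968563665167 62.27907099255176
wide [495.71092941 333.42885079]
[236.76923077 161.15384615] 258.0
  widths 57.73199980209557 47.597782032136074
slim [650.63753156 114.94743264]
[[-0.904, 0.427, -0.001], [0.427, 0.904, -0.002], [0.0, -0.002, -1.0]]
```

```bash
cat >> h.py <<'E'
def down(yaw,lean=0,laz=None):
    "tool down, closing axis (y) at yaw deg; then leaned: tool z tips by lean deg towards azimuth laz"
    a=np.radians(yaw); y=np.array([np.cos(a),np.sin(a),0]); z=np.array([0,0,-1.]); x=np.cross(y,z)
    R=np.c_[x,y,z]
    if lean:
        l=np.radians(laz); ax=np.cross(z,[np.cos(l),np.sin(l),0]); R=Ro.from_rotvec(ax*np.radians(lean)).as_matrix()@R
    return R
def go(p,R,grasp=False):
    "p = TCP target, or grasp-point target; prints slide/turn for the call"
    s=state(); R0=Ro.from_rotvec(s["eef_rot"]).as_matrix(); p=np.array(p,float)
    if grasp: p=p-0+R[:,2]*grip_depth
    d=R0.T@(p-s["eef_pos"])/500; t=Ro.from_matrix(R0.T@R).as_rotvec(degrees=True)/60
    print("slide",d.round(3).tolist(),"turn",t.round(3).tolist(),"rows",(np.linalg.norm(d)*12).round(1),(np.linalg.norm(t)*60/7.16).round(1),"q",s["joint_pos"].round(2).tolist())
E
python3 - <<'E'
from h import *
go((496,333,180),down(0))
E
```

```text
slide [-0.613, -0.023, 0.101] turn [-0.002, 0.001, 1.079] rows 7.5 9.0 q [1.13, 0.26, -0.14, 1.17, 0.0, 1.57]
```

apply_moves(motion=[{"slide":[-0.613,-0.023,0.101],"turn":[0,0,1]},{"slide":[-0.613,-0.023,0.101],"turn":[0,0,1]},{"slide":[-0.613,-0.023,0.101],"turn":[0,0,1]},{"slide":[-0.613,-0.023,0.101],"turn":[0,0,1]},{"slide":[-0.613,-0.023,0.101],"turn":[0,0,1]},{"slide":[-0.613,-0.023,0.101],"turn":[0,0,1]},{"slide":[-0.613,-0.023,0.101],"turn":[0,0,1]},{"slide":[-0.613,-0.023,0.101],"turn":[0,0,1]},{"slide":[-0.613,-0.023,0.101],"turn":[0,0,1]},{"slide":[-0.613,-0.023,0.101],"turn":[0,0,1]},{"slide":[-0.613,-0.023,0.101],"turn":[0,0,1]}], claw=85, force=50)

```text
time: 1.02
eef_pos: [496.0, 333.2, 180.2]
eef_rot: [-2.126, -2.312, 0.002]
force: [-0.2, -0.1, -0.3]
gripper_width: 85.1
gripper_force: 0.0
```

```bash
python3 - <<'E'
from h import *
s=state(); im=read_camera("wrist"); cv2.imwrite("pics/w1.png",im)
print(s["eef_pos"],s["eef_rot"],s["joint_pos"].round(2))
for c in cont(green(im),400):
    print(c.mean(0),cv2.contourArea(c),roundc("wrist",c,72,33,s), cv2.minAreaRect(rays("wrist",c,72,s)[:,:2].astype(np.float32)))
go((496,333,26),down(0))
E
```

```text
[495.99068429 333.22838092 180.18046727] [-2.12611335e+00 -2.31198189e+00  2.22285012e-03] [ 0.59  0.41 -0.05  1.11  0.    2.08]
  widths 72.7996565507071 63.692415066992815
[281.46886447 198.75091575] 7140.5 [495.33805175 338.3394516 ] ((493.6898498535156, 340.4117736816406), (64.45930480957031, 71.69304656982422), 30.88249969482422)
slide [-0.001, 0.001, 0.309] turn [-0.001, 0.0, 0.081] rows 3.7 0.7 q [0.59, 0.41, -0.05, 1.11, 0.0, 2.08]
```

View pics/w1.png

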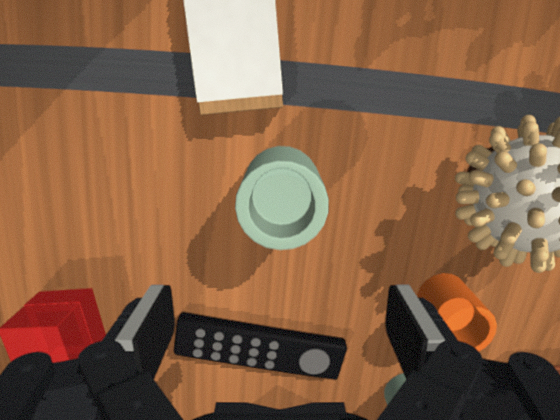

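The wrist view shows the wide holder's mouth at about (282,205), with the matchbox above it and nothing between the fingers.

apply_moves(motion=[{"slide":[0.006,0.001,0.08],"turn":[0,0,0.08]},{"slide":[0.006,0.001,0.15],"turn":[0,0,0.08]},{"slide":[0.006,0.001,0.22],"turn":[0,0,0.08]},{"slide":[0.006,0.001,0.28],"turn":[0,0,0.08]},{"slide":[0.006,0.001,0.309],"turn":[0,0,0.08]},{"slide":[0.006,0.001,0.309],"turn":[0,0,0.08]},{"slide":[0.006,0.001,0.309],"turn":[0,0,0.08]}])

```text
time: 1.65
eef_pos: [495.2, 336.9, 25.9]
eef_rot: [-2.22, -2.222, 0.003]
force: [0.4, -0.0, 0.7]
gripper_width: 85.4
gripper_force: 0.0
```

apply_moves(motion=[{"slide":[0,0,0]},{"slide":[0,0,0]},{"slide":[0,0,0]},{"slide":[0,0,0]},{"slide":[0,0,0]},{"slide":[0,0,0]},{"slide":[0,0,0]},{"slide":[0,0,0]}], claw=55, force=50)

```text
schema error: expected keys slide, turn
```

apply_moves(motion=[{"slide":[0,0,0],"turn":[0,0,0]},{"slide":[0,0,0],"turn":[0,0,0]},{"slide":[0,0,0],"turn":[0,0,0]},{"slide":[0,0,0],"turn":[0,0,0]},{"slide":[0,0,0],"turn":[0,0,0]},{"slide":[0,0,0],"turn":[0,0,0]},{"slide":[0,0,0],"turn":[0,0,0]},{"slide":[0,0,0],"turn":[0,0,0]}], claw=55, force=50)

```text
time: 2.32
eef_pos: [497.7, 338.1, 28.8]
eef_rot: [-2.222, -2.221, -0.007]
force: [-1.7, 1.6, 5.8]
gripper_width: 63.9
gripper_force: 57.0
```

```bash
python3 - <<'E'
from h import *
go((496,336,220),down(0))
E
```

```text
slide [-0.003, -0.002, -0.382] turn [0.003, -0.003, -0.0] rows 4.6 0.0 q [0.6, 0.53, -0.27, 0.76, 0.0, 2.17]
```

apply_moves(motion=[{"slide":[0,0,-0.05],"turn":[0,0,0]},{"slide":[0,0,-0.12],"turn":[0,0,0]},{"slide":[0,0,-0.2],"turn":[0,0,0]},{"slide":[0,0,-0.27],"turn":[0,0,0]},{"slide":[-0.05,0,-0.3],"turn":[0,0,0.1]},{"slide":[-0.12,0,-0.33],"turn":[0,0,0.2]},{"slide":[-0.2,0,-0.35],"turn":[0,0,0.3]},{"slide":[-0.28,-0.01,-0.35],"turn":[0,0,0.4]},{"slide":[-0.36,-0.03,-0.35],"turn":[0,0,0.5]},{"slide":[-0.44,-0.04,-0.35],"turn":[0,0,0.6]},{"slide":[-0.52,-0.05,-0.35],"turn":[0,0,0.7]},{"slide":[-0.6,-0.06,-0.35],"turn":[0,0,0.8]}])

```text
time: 3.32
eef_pos: [464.9, 34.8, 201.4]
eef_rot: [2.936, 1.118, -0.0]
force: [1.8, -0.3, -4.8]
gripper_width: 64.0
gripper_force: 59.0
```

```bash
python3 - <<'E'
from h import *
go((375,-265,200),down(-84.15))
E
```

```text
slide [-0.533, 0.328, 0.003] turn [0.0, 0.0, 0.597] rows 7.5 5.0 q [0.08, 0.18, -0.33, 1.07, -0.0, 2.49]
```

apply_moves(motion=[{"slide":[-0.08,0.05,0],"turn":[0,0,0.1]},{"slide":[-0.14,0.09,0],"turn":[0,0,0.2]},{"slide":[-0.21,0.13,0],"turn":[0,0,0.3]},{"slide":[-0.28,0.17,0],"turn":[0,0,0.4]},{"slide":[-0.34,0.21,0],"turn":[0,0,0.5]},{"slide":[-0.41,0.25,0],"turn":[0,0,0.6]},{"slide":[-0.47,0.29,0],"turn":[0,0,0.6]},{"slide":[-0.52,0.32,0],"turn":[0,0,0.6]},{"slide":[-0.533,0.328,0],"turn":[0,0,0.6]},{"slide":[-0.533,0.328,0],"turn":[0,0,0.6]},{"slide":[-0.533,0.328,0],"turn":[0,0,0.6]}])

```text
time: 4.23
eef_pos: [377.0, -263.1, 201.1]
eef_rot: [-3.136, -0.161, 0.001]
force: [-0.6, 0.3, -6.0]
gripper_width: 63.6
gripper_force: 59.0
```

```bash
python3 - <<'E'
from h import *
s=state(); im=read_camera("wrist"); cv2.imwrite("pics/w2.png",im)
print(s["eef_pos"],s["joint_pos"].round(2))
E
```

```text
[ 377.02053541 -263.12015757  201.11691969] [-0.61  0.17 -0.34  1.06  0.    2.43]
```

View pics/w2.png

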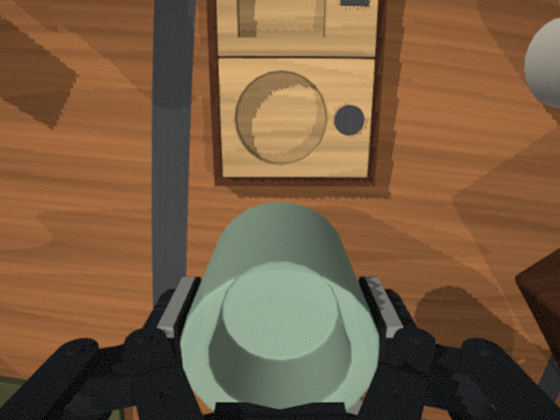

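The wrist view shows the wide insert spanning about (219..373, 57..178), with its recess rim centred near (281,117) and its disc marker at (349,120). The holder is held straight.

```bash
python3 - <<'E'
from h import *
im=cv2.imread("pics/w2.png"); s=state(); hs=cv2.cvtColor(im,cv2.COLOR_BGR2HSV)
k=cv2.inRange(hs,(0,0,20),(180,60,120)); k[:, :325]=0;k[:,372:]=0;k[:90]=0;k[150:]=0
c=max(cont(k,50),key=len); (mc,r)=cv2.minEnclosingCircle(c); M=rays("wrist",mc,26,s)[0]; print("marker",mc,r,M)
print("m area", cv2.minAreaRect(rays("wrist",c,26,s)[:,:2].astype(np.float32)))
m=cv2.inRange(hs,(12,40,110),(26,160,255)); m[:60]=0; m[190:]=0; m[:,:215]=0; m[:,382:]=0
# edges of the insert
print("row120",[int(v) for v in hs[120,210:225,2]],[int(v) for v in hs[120,365:385,2]])
print("col360",[int(v) for v in hs[165:195,360,2]],[int(v) for v in hs[48:66,360,2]])
P=rays("wrist",[(281,117),(219,120),(373,120),(300,57),(300,178),(236,117),(327,117),(281,71),(281,163)],26,s); print(P.round(1))
E
```

```text
marker (349.1666564941406, 119.83333587646484) 14.766812324523926 [ 438.86389269 -313.23844977   26.        ]
m area ((438.6102600097656, -313.14459228515625), (22.75272560119629, 23.432022094726562), 6.465634346008301)
row120 [123, 107, 86, 84, 82, 84, 84, 78, 76, 84, 132, 178, 196, 198, 194] [179, 166, 184, 199, 195, 168, 97, 61, 58, 57, 59, 63, 83, 82, 97, 112, 113, 117, 114, 118]
col360 [197, 201, 200, 201, 193, 190, 186, 193, 193, 188, 183, 161, 110, 67, 69, 83, 88, 81, 82, 83, 86, 103, 119, 126, 118, 116, 111, 108, 110, 99] [199, 194, 193, 182, 165, 166, 163, 161, 119, 79, 113, 174, 210, 214, 214, 212, 216, 216]
[[ 435.1 -257.    26. ]
 [ 427.5 -206.4   26. ]
 [ 441.  -333.    26. ]
 [ 483.1 -267.1   26. ]
 [ 385.7 -278.7   26. ]
 [ 431.3 -220.2   26. ]
 [ 439.1 -294.7   26. ]
 [ 471.  -253.3   26. ]
 [ 397.  -261.    26. ]]
```

```bash
python3 - <<'E'
from h import *
go((434.5,-257.5,47),down(-84.15))
E
```

```text
slide [0.115, 0.002, 0.308] turn [-0.001, 0.0, 0.002] rows 3.9 0.0 q [-0.61, 0.17, -0.34, 1.06, 0.0, 2.43]
```

apply_moves(motion=[{"slide":[0.05,0.001,0.02],"turn":[0,0,0]},{"slide":[0.1,0.002,0.06],"turn":[0,0,0]},{"slide":[0.115,0.002,0.12],"turn":[0,0,0]},{"slide":[0.115,0.002,0.18],"turn":[0,0,0]},{"slide":[0.115,0.002,0.23],"turn":[0,0,0]},{"slide":[0.115,0.002,0.27],"turn":[0,0,0]},{"slide":[0.115,0.002,0.3],"turn":[0,0,0]},{"slide":[0.115,0.002,0.308],"turn":[0,0,0]},{"slide":[0.115,0.002,0.308],"turn":[0,0,0]}])

```text
time: 5.03
eef_pos: [434.1, -256.5, 46.2]
eef_rot: [-3.135, -0.166, 0.004]
force: [-0.2, 0.7, -3.5]
gripper_width: 63.9
gripper_force: 58.9
```

apply_moves(motion=[{"slide":[0,0,0.003],"turn":[0,0,0]},{"slide":[0,0,0.006],"turn":[0,0,0]},{"slide":[0,0,0.009],"turn":[0,0,0]},{"slide":[0,0,0.011],"turn":[0,0,0]},{"slide":[0,0,0.011],"turn":[0,0,0]}])

```text
time: 5.45
eef_pos: [435.2, -258.6, 42.2]
eef_rot: [3.137, 0.163, 0.001]
force: [0.2, 0.3, -5.0]
gripper_width: 63.7
gripper_force: 58.9
```

apply_moves(motion=[{"slide":[0,0,0.001],"turn":[0,0,0]},{"slide":[0,0,0.002],"turn":[0,0,0]},{"slide":[0,0,0.003],"turn":[0,0,0]},{"slide":[0,0,0.004],"turn":[0,0,0]}])

```text
time: 5.78
eef_pos: [435.0, -258.6, 40.8]
eef_rot: [3.137, 0.163, 0.001]
force: [-4.1, 3.3, 10.0]
gripper_width: 63.8
gripper_force: 60.0
```

Contact with the floor. I'll open slowly to release, then rise.

apply_moves(motion=[{"slide":[0,0,-0.001],"turn":[0,0,0]},{"slide":[0,0,-0.001],"turn":[0,0,0]},{"slide":[0,0,-0.001],"turn":[0,0,0]},{"slide":[0,0,-0.001],"turn":[0,0,0]},{"slide":[0,0,-0.001],"turn":[0,0,0]},{"slide":[0,0,-0.001],"turn":[0,0,0]}], claw=82)

```text
time: 6.28
eef_pos: [435.1, -258.5, 40.3]
eef_rot: [3.137, 0.163, 0.0]
force: [-1.0, -0.2, -1.0]
gripper_width: 82.1
gripper_force: 0.0
```

apply_moves(motion=[{"slide":[0,0,-0.04],"turn":[0,0,0]},{"slide":[0,0,-0.1],"turn":[0,0,0]},{"slide":[0,0,-0.18],"turn":[0,0,0]},{"slide":[0,0,-0.25],"turn":[0,0,0]},{"slide":[0,0,-0.3],"turn":[0,0,0]},{"slide":[0,0,-0.32],"turn":[0,0,0]},{"slide":[0,0,-0.32],"turn":[0,0,0]}])

```text
time: 6.87
eef_pos: [436.7, -259.5, 203.0]
eef_rot: [3.134, 0.163, 0.008]
force: [1.4, 0.6, 0.1]
gripper_width: 82.0
gripper_force: 0.0
```

```bash
python3 - <<'E'
from h import *
s=state(); im=read_camera("wrist"); cv2.imwrite("pics/w3.png",im)
for c in cont(green(im),1500):
    print(c.mean(0),cv2.contourArea(c),roundc("wrist",c,84,33,s))
go((651,115,200),down(90)); go((651,115,200),down(-90))
E
```

```text
widths 74.10236096519328 63.765164064144884
[277.33584906 203.60377358] 6631.5 [ 433.44809566 -258.35703741]
slide [0.506, -0.699, 0.002] turn [0.003, 0.002, -2.901] rows 10.4 24.3 q [-0.54, 0.24, -0.24, 1.08, 0.0, 2.5]
slide [0.506, -0.699, 0.002] turn [0.001, -0.002, 0.099] rows 10.4 0.8 q [-0.54, 0.24, -0.24, 1.08, 0.0, 2.5]
```

apply_moves(motion=[{"slide":[0.06,-0.08,0],"turn":[0,0,-0.1]},{"slide":[0.11,-0.15,0],"turn":[0,0,-0.2]},{"slide":[0.16,-0.22,0],"turn":[0,0,-0.3]},{"slide":[0.21,-0.29,0.01],"turn":[0,0,-0.4]},{"slide":[0.26,-0.36,0.02],"turn":[0,0,-0.4]},{"slide":[0.31,-0.43,0.03],"turn":[0,0,-0.4]},{"slide":[0.36,-0.5,0.04],"turn":[0,0,-0.4]},{"slide":[0.41,-0.57,0.05],"turn":[0,0,-0.4]},{"slide":[0.46,-0.64,0.05],"turn":[0,0,-0.4]},{"slide":[0.5,-0.69,0.05],"turn":[0,0,-0.4]},{"slide":[0.506,-0.699,0.05],"turn":[0,0,-0.4]},{"slide":[0.506,-0.699,0.05],"turn":[0,0,-0.4]}], claw=75)

```text
time: 7.92
eef_pos: [650.7, 119.3, 171.1]
eef_rot: [-3.032, -0.818, 0.006]
force: [-0.1, -0.7, 0.5]
gripper_width: 75.0
gripper_force: 0.0
```

```bash
python3 - <<'E'
from h import *
s=state(); im=read_camera("wrist"); cv2.imwrite("pics/w4.png",im); print(s["eef_pos"])
for c in cont(green(im),1500):
    print(c.mean(0),cv2.contourArea(c),roundc("wrist",c,62,24.2,s))
go((651.5,115.5,26),down(-60))
E
```

```text
[650.73332122 119.32116329 171.0956081 ]
  widths 84.30587821717819 74.56471763467877
[268.76984127 376.67063492] 4846.0 [507.87565969  47.42706542]
  widths 58.407548951887826 47.86615303962416
[285.62149533 201.03271028] 4268.0 [652.55498032 116.65353626]
slide [0.003, 0.005, 0.291] turn [-0.001, 0.005, 0.002] rows 3.5 0.0 q [0.18, 0.52, 0.12, 1.17, -0.0, 2.79]
```

apply_moves(motion=[{"slide":[0.004,0.005,0.06],"turn":[0,0,0]},{"slide":[0.004,0.005,0.13],"turn":[0,0,0]},{"slide":[0.004,0.005,0.2],"turn":[0,0,0]},{"slide":[0.004,0.005,0.26],"turn":[0,0,0]},{"slide":[0.004,0.005,0.29],"turn":[0,0,0]},{"slide":[0.004,0.005,0.291],"turn":[0,0,0]},{"slide":[0.004,0.005,0.291],"turn":[0,0,0]}])

```text
time: 8.55
eef_pos: [650.8, 112.4, 27.9]
eef_rot: [-3.035, -0.809, 0.008]
force: [0.8, -0.1, 1.1]
gripper_width: 75.0
gripper_force: 0.0
```

apply_moves(motion=[{"slide":[0,0,0],"turn":[0,0,0]},{"slide":[0,0,0],"turn":[0,0,0]},{"slide":[0,0,0],"turn":[0,0,0]},{"slide":[0,0,0],"turn":[0,0,0]},{"slide":[0,0,0],"turn":[0,0,0]},{"slide":[0,0,0],"turn":[0,0,0]},{"slide":[0,0,0],"turn":[0,0,0]}], claw=40, force=50)

```text
time: 9.13
eef_pos: [654.9, 114.3, 32.1]
eef_rot: [3.034, 0.811, 0.006]
force: [-0.6, 0.4, 7.0]
gripper_width: 49.7
gripper_force: 52.7
```

```bash
python3 - <<'E'
from h import *
go((629.5,-238,150),down(-84.15))
E
```

```text
slide [-0.395, 0.586, -0.236] turn [0.001, -0.004, 0.401] rows 8.9 3.4 q [0.17, 0.62, -0.09, 0.86, -0.0, 2.79]
```

apply_moves(motion=[{"slide":[0,0,-0.06],"turn":[0,0,0]},{"slide":[0,0,-0.14],"turn":[0,0,0]},{"slide":[-0.03,0.05,-0.2],"turn":[0,0,0]},{"slide":[-0.08,0.12,-0.236],"turn":[0,0,0.1]},{"slide":[-0.13,0.19,-0.236],"turn":[0,0,0.2]},{"slide":[-0.18,0.26,-0.236],"turn":[0,0,0.3]},{"slide":[-0.23,0.33,-0.236],"turn":[0,0,0.4]},{"slide":[-0.28,0.41,-0.236],"turn":[0,0,0.4]},{"slide":[-0.33,0.48,-0.236],"turn":[0,0,0.4]},{"slide":[-0.37,0.55,-0.236],"turn":[0,0,0.4]},{"slide":[-0.395,0.586,-0.236],"turn":[0,0,0.4]},{"slide":[-0.395,0.586,-0.236],"turn":[0,0,0.4]}])

```text
time: 10.13
eef_pos: [627.5, -246.1, 147.6]
eef_rot: [3.133, 0.151, -0.0]
force: [0.9, 0.1, -2.1]
gripper_width: 49.7
gripper_force: 53.3
```

```bash
python3 - <<'E'
from h import *
for i in range(4): s=state(); im=read_camera("wrist")
print(s["eef_pos"],s["joint_pos"].round(2))
cv2.imwrite("pics/w5.png",im)
go((630.5,-238,53),down(-84.15))
E
```

```text
[ 627.97138961 -238.39300246  147.46248921] [-0.36  0.55  0.11  1.13  0.    2.68]
slide [0.005, 0.002, 0.189] turn [-0.001, 0.001, 0.002] rows 2.3 0.0 q [-0.36, 0.55, 0.11, 1.13, 0.0, 2.68]
```

View pics/w5.png

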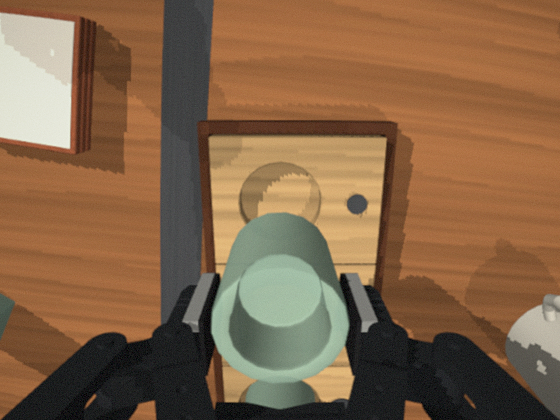

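The slim recess is visible with its centre column near 281 and rim top at row 162. Its marker is at (357,204), and the slim holder is held straight.

```bash
python3 - <<'E'
from h import *
s=state()
P=rays("wrist",[(357,204),(241,199),(321,199),(281,162),(212,200),(384,200)],26,s)[:,:2]
a=np.radians(5.85); uy=np.array([-np.sin(a),np.cos(a)]); ux=np.array([np.cos(a),np.sin(a)])
print(P.round(1), P[0]+56*uy, (P[1]+P[2])/2, P[3]-30*ux,(P[4]+P[5])/2+12*uy)
E
```

```text
[[ 633.6 -293.5]
 [ 628.6 -208.6]
 [ 634.6 -266.6]
 [ 658.7 -234.8]
 [ 625.6 -187.5]
 [ 638.8 -312.9]] [ 627.9349874  -237.80546956] [ 631.60614833 -237.63315388] [ 628.81224809 -237.83539964] [ 630.97420793 -238.26518278]
```

apply_moves(motion=[{"slide":[0.004,0.001,0.04],"turn":[0,0,0]},{"slide":[0.004,0.001,0.09],"turn":[0,0,0]},{"slide":[0.004,0.001,0.14],"turn":[0,0,0]},{"slide":[0.004,0.001,0.17],"turn":[0,0,0]},{"slide":[0.004,0.001,0.185],"turn":[0,0,0]},{"slide":[0.004,0.001,0.189],"turn":[0,0,0]},{"slide":[0.004,0.001,0.189],"turn":[0,0,0]}])

```text
time: 10.92
eef_pos: [630.7, -237.4, 53.3]
eef_rot: [-3.137, -0.165, 0.001]
force: [-0.2, 0.6, -1.7]
gripper_width: 49.1
gripper_force: 53.3
```

apply_moves(motion=[{"slide":[0,0,0.003],"turn":[0,0,0]},{"slide":[0,0,0.006],"turn":[0,0,0]},{"slide":[0,0,0.009],"turn":[0,0,0]},{"slide":[0,0,0.012],"turn":[0,0,0]},{"slide":[0,0,0.012],"turn":[0,0,0]}])

```text
time: 11.33
eef_pos: [630.5, -238.7, 47.5]
eef_rot: [3.137, 0.163, 0.0]
force: [-0.5, 0.5, -3.0]
gripper_width: 49.3
gripper_force: 53.3
```

apply_moves(motion=[{"slide":[0,0,0.002],"turn":[0,0,0]},{"slide":[0,0,0.004],"turn":[0,0,0]},{"slide":[0,0,0.005],"turn":[0,0,0]},{"slide":[0,0,0.006],"turn":[0,0,0]},{"slide":[0,0,0.006],"turn":[0,0,0]}])

```text
time: 11.75
eef_pos: [630.5, -238.6, 44.3]
eef_rot: [-3.137, -0.163, 0.0]
force: [-0.9, 0.6, -2.6]
gripper_width: 49.3
gripper_force: 53.3
```

apply_moves(motion=[{"slide":[0,0,0.001],"turn":[0,0,0]},{"slide":[0,0,0.002],"turn":[0,0,0]},{"slide":[0,0,0.003],"turn":[0,0,0]},{"slide":[0,0,0.004],"turn":[0,0,0]}])

```text
time: 12.08
eef_pos: [630.5, -238.6, 44.1]
eef_rot: [3.137, 0.163, 0.001]
force: [-5.7, 0.6, 10.8]
gripper_width: 49.1
gripper_force: 54.4
```

apply_moves(motion=[{"slide":[0,0,-0.001],"turn":[0,0,0]},{"slide":[0,0,-0.001],"turn":[0,0,0]},{"slide":[0,0,-0.001],"turn":[0,0,0]},{"slide":[0,0,-0.001],"turn":[0,0,0]},{"slide":[0,0,-0.001],"turn":[0,0,0]},{"slide":[0,0,-0.001],"turn":[0,0,0]}], claw=76)

```text
time: 12.58
eef_pos: [630.5, -238.5, 42.6]
eef_rot: [-3.137, -0.163, 0.0]
force: [0.1, -0.2, -0.2]
gripper_width: 76.0
gripper_force: 0.0
```

apply_moves(motion=[{"slide":[0,0,-0.04],"turn":[0,0,0]},{"slide":[0,0,-0.1],"turn":[0,0,0]},{"slide":[0,0,-0.18],"turn":[0,0,0]},{"slide":[0,0,-0.25],"turn":[0,0,0]},{"slide":[0,0,-0.3],"turn":[0,0,0]},{"slide":[0,0,-0.32],"turn":[0,0,0]},{"slide":[0,0,-0.32],"turn":[0,0,0]}])

```text
time: 13.17
eef_pos: [632.4, -239.3, 206.2]
eef_rot: [3.135, 0.163, 0.009]
force: [0.7, 0.6, -0.8]
gripper_width: 75.9
gripper_force: 0.0
```

```bash
python3 - <<'E'
from h import *
s=state(); im=read_camera("wrist"); print(s["eef_pos"],s["joint_pos"])
for c in cont(green(im),1500):
    print(c.mean(0),cv2.contourArea(c),roundc("wrist",c,74,24.2,s))
go((489,35,220),down(63.4))
E
```

```text
[ 632.37563942 -239.25686406  206.18388799] [-3.61699079e-01  5.31190303e-01  2.21807975e-01  1.25506020e+00
 -4.08533292e-06  2.67609481e+00]
  widths 78.44090396581339 63.10752144334098
[277.59545455 377.70454545] 3685.0 [ 451.66327671 -256.1351045 ]
  widths 90.87840678702867 60.46929250727619
[ 14.24271845 295.        ] 2404.0 [508.40818723   6.65889736]
  widths 57.33004278546693 48.03958148006154
[278.12690355 197.25380711] 3586.5 [ 630.07618922 -238.59166041]
slide [-0.226, -0.574, -0.034] turn [0.003, 0.001, -2.458] rows 7.4 20.6 q [-0.36, 0.53, 0.22, 1.25, 0.0, 2.68]
```

apply_moves(motion=[{"slide":[-0.03,-0.07,0],"turn":[0,0,-0.11]},{"slide":[-0.06,-0.14,0],"turn":[0,0,-0.22]},{"slide":[-0.09,-0.22,0],"turn":[0,0,-0.33]},{"slide":[-0.12,-0.3,0],"turn":[0,0,-0.44]},{"slide":[-0.15,-0.38,0],"turn":[0,0,-0.55]},{"slide":[-0.18,-0.45,-0.01],"turn":[0,0,-0.66]},{"slide":[-0.21,-0.52,-0.02],"turn":[0,0,-0.77]},{"slide":[-0.226,-0.574,-0.034],"turn":[0,0,-0.88]},{"slide":[-0.226,-0.574,-0.034],"turn":[0,0,-1]}])

```text
time: 13.97
eef_pos: [484.4, 39.0, 218.3]
eef_rot: [-2.623, -1.721, 0.005]
force: [-0.2, -0.3, 0.0]
gripper_width: 75.8
gripper_force: 0.0
```

apply_moves(motion=[{"slide":[0,0,0],"turn":[0,0,-0.11]},{"slide":[0,0,0],"turn":[0,0,-0.22]},{"slide":[0,0,0],"turn":[0,0,-0.33]},{"slide":[0,0,0],"turn":[0,0,-0.44]},{"slide":[0,0,0],"turn":[0,0,-0.55]},{"slide":[0,0,0],"turn":[0,0,-0.66]},{"slide":[0,0,0],"turn":[0,0,-0.77]},{"slide":[0,0,0],"turn":[0,0,-0.88]},{"slide":[0,0,0],"turn":[0,0,-1]},{"slide":[0,0,0],"turn":[0,0,-1]}])

```text
time: 14.8
eef_pos: [486.7, 35.1, 217.1]
eef_rot: [-1.424, -2.796, 0.004]
force: [-1.1, -0.7, 0.1]
gripper_width: 76.3
gripper_force: 0.0
```

```bash
python3 - <<'E'
from h import *
s=state(); im=read_camera("wrist"); cv2.imwrite("pics/w6.png",im); print(s["eef_pos"])
for c in cont(green(im),1500):
    P=rays("wrist",c,33,s)[:,:2].astype(np.float32); print(c.mean(0),cv2.minAreaRect(P))
R=down(63.4,45,-26.6); print(R.round(2).tolist())
c=np.array((489.5,35,36)); go(c-R[:,2]*110,R,True)
E
```

```text
[486.6705394   35.05430462 217.12830085]
[282.92094862 190.53754941] ((489.8208312988281, 30.992576599121094), (64.67918395996094, 71.60029602050781), 63.23704147338867)
[[-0.63, 0.45, 0.63], [0.32, 0.89, -0.32], [-0.71, -0.0, -0.71]]
slide [0.111, -0.055, 0.234] turn [-0.184, -0.738, -0.435] rows 3.2 7.3 q [0.07, 0.21, -0.25, 1.12, -0.0, 1.02]
```

View pics/w6.png

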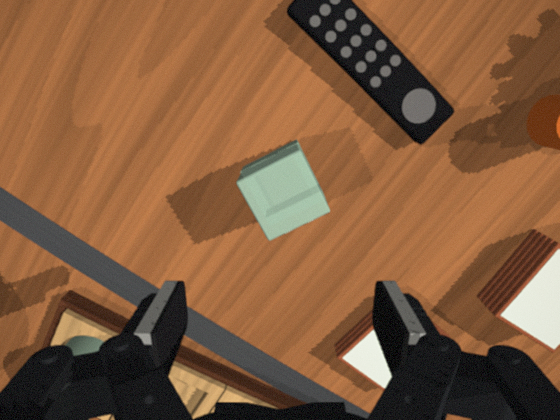

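The square holder's base face is on top, with corners near (238,181), (300,150), (330,211) and (270,240). The remote is clear of it.

```bash
python3 - <<'E'
from h import *
s=state()
P=rays("wrist",[(238,181),(300,150),(330,211),(270,240)],66,s)[:,:2].astype(np.float32); print(P,P.mean(0),cv2.minAreaRect(P))
E
```

```text
[[451.23404    24.918825 ]
 [476.6455     73.79008  ]
 [526.4255     48.15666  ]
 [501.3536     -1.5386004]] [488.91464   36.331738] ((489.05084228515625, 36.22433090209961), (55.65745544433594, 56.673118591308594), 62.52702713012695)
```

apply_moves(motion=[{"slide":[0.02,-0.01,0.04],"turn":[-0.02,-0.09,-0.05]},{"slide":[0.04,-0.02,0.08],"turn":[-0.04,-0.18,-0.1]},{"slide":[0.06,-0.03,0.12],"turn":[-0.06,-0.27,-0.16]},{"slide":[0.08,-0.04,0.16],"turn":[-0.09,-0.36,-0.21]},{"slide":[0.09,-0.045,0.19],"turn":[-0.11,-0.45,-0.26]},{"slide":[0.1,-0.05,0.21],"turn":[-0.13,-0.54,-0.32]},{"slide":[0.11,-0.053,0.234],"turn":[-0.16,-0.63,-0.37]},{"slide":[0.111,-0.055,0.234],"turn":[-0.184,-0.738,-0.435]},{"slide":[0.111,-0.055,0.234],"turn":[-0.184,-0.738,-0.435]},{"slide":[0.111,-0.055,0.234],"turn":[-0.184,-0.738,-0.435]}], claw=80)

```text
time: 15.68
eef_pos: [430.3, 62.9, 100.2]
eef_rot: [0.541, 2.306, -0.226]
force: [0.7, -0.6, -0.5]
gripper_width: 80.4
gripper_force: 0.0
```

```bash
python3 - <<'E'
from h import *
s=state(); print(s["eef_pos"])
R=down(63,45,-27)
c=np.array((489,36,36)); go(c-R[:,2]*110,R,True); go(c,R,True)
E
```

```text
[430.32487057  62.93194315 100.21529203]
slide [-0.0, 0.005, -0.001] turn [0.005, -0.001, 0.008] rows 0.1 0.1 q [0.62, 0.09, -1.16, -0.11, -0.68, 0.93]
slide [-0.001, 0.004, 0.219] turn [0.005, -0.001, 0.008] rows 2.6 0.1 q [0.62, 0.09, -1.16, -0.11, -0.68, 0.93]
```

apply_moves(motion=[{"slide":[-0.001,0.004,0.04],"turn":[0,0,0]},{"slide":[-0.001,0.004,0.09],"turn":[0,0,0]},{"slide":[-0.001,0.004,0.14],"turn":[0,0,0]},{"slide":[-0.001,0.004,0.18],"turn":[0,0,0]},{"slide":[-0.001,0.004,0.21],"turn":[0,0,0]},{"slide":[-0.001,0.004,0.219],"turn":[0,0,0]},{"slide":[-0.001,0.004,0.219],"turn":[0,0,0]},{"slide":[-0.001,0.004,0.219],"turn":[0,0,0]}])

```text
time: 16.35
eef_pos: [505.6, 31.0, 26.3]
eef_rot: [0.546, 2.3, -0.222]
force: [-1.6, -0.3, -0.4]
gripper_width: 79.7
gripper_force: 0.0
```

apply_moves(motion=[{"slide":[0,0,0],"turn":[0,0,0]},{"slide":[0,0,0],"turn":[0,0,0]},{"slide":[0,0,0],"turn":[0,0,0]},{"slide":[0,0,0],"turn":[0,0,0]},{"slide":[0,0,0],"turn":[0,0,0]},{"slide":[0,0,0],"turn":[0,0,0]},{"slide":[0,0,0],"turn":[0,0,0]}], claw=48, force=70)

```text
time: 16.93
eef_pos: [504.1, 30.7, 27.1]
eef_rot: [0.542, 2.298, -0.224]
force: [-3.8, -1.9, 7.1]
gripper_width: 57.3
gripper_force: 73.2
```

```bash
python3 - <<'E'
from h import *
s=state(); print(s["eef_pos"],s["eef_rot"],s["joint_pos"].round(2))
R=Ro.from_rotvec(s["eef_rot"]).as_matrix(); print(R.round(3).tolist(), (s["eef_pos"]-R[:,2]*grip_depth).round(1))
go((470,30,200),down(90,0.001,0)); 
go((470,30,200),down(90,45,180)); 
E
```

```text
[504.10673636  30.72085748  27.10835336] [ 0.54234308  2.29835972 -0.22378328] [ 0.41  0.39 -1.22 -0.62 -0.58  0.7 ]
[[-0.628, 0.446, 0.637], [0.315, 0.895, -0.316], [-0.711, 0.002, -0.703]] [492.2  36.6  40.3]
slide [-0.204, -0.031, -0.286] turn [-0.173, 0.742, -0.419] rows 4.2 7.3 q [0.41, 0.39, -1.22, -0.62, -0.58, 0.7]
slide [-0.204, -0.031, -0.286] turn [0.001, 1.477, -0.49] rows 4.2 13.0 q [0.41, 0.39, -1.22, -0.62, -0.58, 0.7]
```

apply_moves(motion=[{"slide":[-0.02,0,-0.02],"turn":[0,0,0]},{"slide":[-0.06,0,-0.06],"turn":[0,0,0]},{"slide":[-0.1,-0.01,-0.1],"turn":[0,0,0]},{"slide":[-0.14,-0.01,-0.15],"turn":[-0.02,0.09,-0.05]},{"slide":[-0.17,-0.02,-0.2],"turn":[-0.04,0.18,-0.1]},{"slide":[-0.19,-0.025,-0.24],"turn":[-0.06,0.27,-0.15]},{"slide":[-0.204,-0.03,-0.27],"turn":[-0.085,0.36,-0.2]},{"slide":[-0.204,-0.03,-0.286],"turn":[-0.11,0.45,-0.26]},{"slide":[-0.204,-0.03,-0.286],"turn":[-0.13,0.54,-0.31]},{"slide":[-0.204,-0.03,-0.286],"turn":[-0.15,0.63,-0.36]},{"slide":[-0.204,-0.03,-0.286],"turn":[-0.173,0.742,-0.42]},{"slide":[-0.204,-0.03,-0.286],"turn":[-0.173,0.742,-0.42]}])

```text
time: 17.93
eef_pos: [471.4, 30.7, 199.8]
eef_rot: [0.005, -3.137, -0.006]
force: [0.3, -0.5, -5.1]
gripper_width: 57.1
gripper_force: 74.9
```

```bash
python3 - <<'E'
from h import *
s=state(); print(s["eef_pos"])
go((450,20,200),down(90,45,180),True)
E
```

```text
[471.40598491  30.66529471 199.76829461]
slide [0.069, -0.021, 0.026] turn [0.002, 0.745, 0.004] rows 0.9 6.2 q [0.06, 0.19, -0.32, 1.07, 0.0, 0.06]
```

apply_moves(motion=[{"slide":[0.01,-0.01,0.01],"turn":[0,0.09,0]},{"slide":[0.0,-0.02,0.02],"turn":[0,0.18,0]},{"slide":[0.0,-0.03,0.03],"turn":[0,0.27,0]},{"slide":[-0.01,-0.04,0.03],"turn":[0,0.36,0]},{"slide":[-0.02,-0.06,0.03],"turn":[0,0.45,0]},{"slide":[-0.03,-0.06,0.03],"turn":[0,0.54,0]},{"slide":[-0.03,-0.06,0.03],"turn":[0,0.63,0]},{"slide":[-0.03,-0.06,0.03],"turn":[0,0.745,0]},{"slide":[-0.03,-0.06,0.03],"turn":[0,0.745,0]},{"slide":[-0.03,-0.06,0.03],"turn":[0,0.745,0]}])

```text
time: 18.77
eef_pos: [486.6, 1.2, 178.7]
eef_rot: [0.003, -2.355, -0.001]
force: [0.2, 0.7, -3.6]
gripper_width: 57.6
gripper_force: 74.9
```

```bash
python3 - <<'E'
from h import *
for i in range(2): s=state(); im=read_camera("side")
cv2.imwrite("pics/s2.png",cv2.resize(im[120:330,200:480],None,fx=2.5,fy=2.5)); print(s["eef_pos"])
R=Ro.from_rotvec(s["eef_rot"]).as_matrix(); print(R.round(3).tolist(), (s["eef_pos"]-R[:,2]*grip_depth).round(1))
go((500,0,36),down(90,45,180),True)
E
```

```text
[486.28394873   1.08136904 182.28049748]
[[-0.71, -0.002, -0.705], [-0.002, 1.0, -0.0], [0.705, 0.001, -0.71]] [499.5   1.1 195.5]
slide [-0.228, -0.002, 0.23] turn [-0.0, 0.007, 0.002] rows 3.9 0.1 q [0.0, 0.83, 0.41, 1.93, 0.0, -0.0]
```

View pics/s2.png

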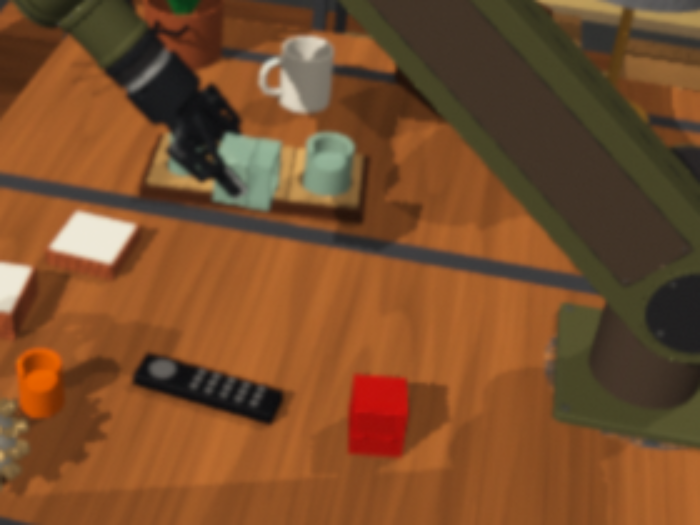

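The side view shows the block held level, turned a quarter, with the wide and slim holders seated in the tray.

apply_moves(motion=[{"slide":[-0.04,0,0.04],"turn":[0,0,0]},{"slide":[-0.09,0,0.09],"turn":[0,0,0]},{"slide":[-0.14,0,0.14],"turn":[0,0,0]},{"slide":[-0.19,0,0.19],"turn":[0,0,0]},{"slide":[-0.22,0,0.22],"turn":[0,0,0]},{"slide":[-0.23,0,0.23],"turn":[0,0,0]},{"slide":[-0.23,0,0.23],"turn":[0,0,0]},{"slide":[-0.23,0,0.23],"turn":[0,0,0]}])

```text
time: 19.53
eef_pos: [487.5, 0.9, 25.0]
eef_rot: [0.003, -2.365, -0.001]
force: [0.1, -0.3, -4.3]
gripper_width: 57.1
gripper_force: 75.1
```

apply_moves(motion=[{"slide":[-0.002,0,0.002],"turn":[0,0,0]},{"slide":[-0.004,0,0.004],"turn":[0,0,0]},{"slide":[-0.006,0,0.006],"turn":[0,0,0]},{"slide":[-0.008,0,0.008],"turn":[0,0,0]},{"slide":[-0.008,0,0.008],"turn":[0,0,0]}])

```text
time: 19.95
eef_pos: [486.8, 0.8, 15.7]
eef_rot: [0.002, -2.36, -0.001]
force: [-0.1, 0.6, -4.4]
gripper_width: 57.0
gripper_force: 75.1
```

```bash
cat >> h.py <<'E'
def gp():
    s=state(); R=Ro.from_rotvec(s["eef_rot"]).as_matrix(); print("grasp pt",(s["eef_pos"]-R[:,2]*grip_depth).round(1),"z",R[:,2].round(3),"y",R[:,1].round(3),"F",s["force"].round(1),"w",s["gripper_width"])
E
python3 -c "
from h import *
gp()"
```

```text
grasp pt [500.    0.8  29. ] z [-0.704 -0.    -0.71 ] y [-0.001  1.     0.001] F [-0.1  0.6 -4.4] w 56.97603802335135
```

apply_moves(motion=[{"slide":[-0.001,0,0.001],"turn":[0,0,0]},{"slide":[-0.002,0,0.002],"turn":[0,0,0]},{"slide":[-0.003,0,0.003],"turn":[0,0,0]},{"slide":[-0.003,0,0.003],"turn":[0,0,0]}])

```text
time: 20.28
eef_pos: [486.7, 0.8, 15.0]
eef_rot: [0.002, -2.36, -0.001]
force: [1.4, -0.4, 4.4]
gripper_width: 57.7
gripper_force: 76.0
```

apply_moves(motion=[{"slide":[0,0,0],"turn":[0,0,0]},{"slide":[0,0,0],"turn":[0,0,0]},{"slide":[0,0,0],"turn":[0,0,0]},{"slide":[0,0,0],"turn":[0,0,0]},{"slide":[0,0,0],"turn":[0,0,0]},{"slide":[0,0,0],"turn":[0,0,0]}], claw=80)

```text
time: 20.78
eef_pos: [486.5, 0.8, 13.5]
eef_rot: [0.002, -2.36, -0.001]
force: [0.4, -0.0, -0.8]
gripper_width: 80.2
gripper_force: 0.0
```

apply_moves(motion=[{"slide":[0,0,-0.04],"turn":[0,0,0]},{"slide":[0,0,-0.1],"turn":[0,0,0]},{"slide":[0,0,-0.17],"turn":[0,0,0]},{"slide":[0,0,-0.23],"turn":[0,-0.09,0]},{"slide":[0,0,-0.28],"turn":[0,-0.18,0]},{"slide":[0,0,-0.3],"turn":[0,-0.27,0]},{"slide":[0,0,-0.32],"turn":[0,-0.36,0]},{"slide":[0,0,-0.32],"turn":[0,-0.45,0]},{"slide":[0,0,-0.32],"turn":[0,-0.54,0]},{"slide":[0,0,-0.32],"turn":[0,-0.63,0]},{"slide":[0,0,-0.32],"turn":[0,-0.75,0]},{"slide":[0,0,-0.32],"turn":[0,-0.75,0]}])

```text
time: 21.78
eef_pos: [586.9, 0.8, 123.8]
eef_rot: [0.002, -3.136, -0.002]
force: [-4.8, -0.8, -2.3]
gripper_width: 80.1
gripper_force: 0.0
```

```bash
python3 - <<'E'
from h import *
gp(); im=read_camera("top"); 
for c in cont(green(im),150):
    if c[:,0].mean()<300: P=rays("top",c,29)[:,:2].astype(np.float32); print(c.mean(0),cv2.minAreaRect(P))
R=down(90,45,0); c=np.array((493,1,29))
go(c-R[:,2]*110,R,True)
E
```

```text
grasp pt [587.    0.8 142.5] z [-0.006  0.001 -1.   ] y [-0.001  1.     0.001] F [-4.8 -0.8 -2.3] w 80.14300485618298
slide [0.324, 0.001, 0.066] turn [0.002, -0.755, 0.001] rows 4.0 6.3 q [0.0, 0.44, -0.16, 0.98, 0.0, -0.0]
```

apply_moves(motion=[{"slide":[0.05,0,-0.04],"turn":[0,-0.05,0]},{"slide":[0.12,0,-0.06],"turn":[0,-0.14,0]},{"slide":[0.19,0,-0.06],"turn":[0,-0.23,0]},{"slide":[0.26,0,-0.04],"turn":[0,-0.32,0]},{"slide":[0.31,0,-0.01],"turn":[0,-0.41,0]},{"slide":[0.333,0,0.02],"turn":[0,-0.5,0]},{"slide":[0.333,0,0.05],"turn":[0,-0.59,0]},{"slide":[0.333,0,0.066],"turn":[0,-0.68,0]},{"slide":[0.333,0,0.066],"turn":[0,-0.755,0]},{"slide":[0.333,0,0.066],"turn":[0,-0.755,0]},{"slide":[0.333,0,0.066],"turn":[0,-0.755,0]}])

```text
time: 22.75
eef_pos: [454.8, 0.6, 124.2]
eef_rot: [-0.001, 2.388, 0.002]
force: [-0.6, -0.4, 0.2]
gripper_width: 79.9
gripper_force: 0.0
```

```bash
python3 - <<'E'
from h import *
gp(); s=state(); im=read_camera("wrist"); cv2.imwrite("pics/w7.png",im)
for c in cont(green(im),1500): print(c.mean(0),c.min(0),c.max(0))
R=down(90,45,0); go((488.5,1,30),R,True)
E
```

```text
grasp pt [442.    0.6 137.9] z [ 0.684  0.002 -0.729] y [-0.002  1.     0.001] F [-0.6 -0.4  0.2] w 79.93983237559483
[ 31.83568075 264.09859155] [  0 231] [ 66 296]
[279.62557078 155.14383562] [226  90] [334 223]
slide [0.074, 0.0, 0.221] turn [0.002, -0.034, 0.0] rows 2.8 0.3 q [-0.0, -0.08, -1.28, -0.38, 0.0, -0.0]
```

View pics/w7.png

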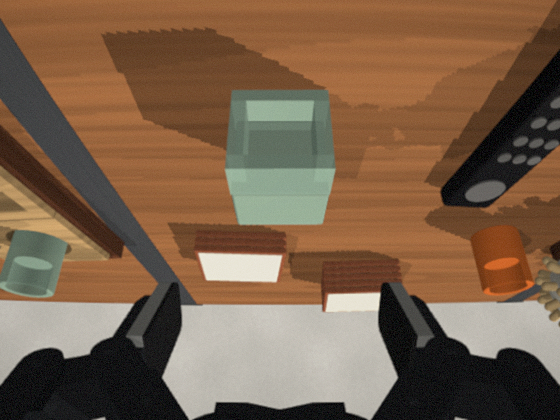

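The wrist view shows the block lying with its mouth towards the robot, centred at column 280 between the open fingers. The approach stopped short because joint 3 reached its limit.

apply_moves(motion=[{"slide":[0.01,0,0.03],"turn":[0,0,0]},{"slide":[0.02,0,0.06],"turn":[0,0,0]},{"slide":[0.03,0,0.09],"turn":[0,-0.01,0]},{"slide":[0.04,0,0.11],"turn":[0,-0.03,0]},{"slide":[0.04,0,0.12],"turn":[0,-0.03,0]},{"slide":[0.04,0,0.12],"turn":[0,-0.03,0]}])

```text
time: 23.3
eef_pos: [498.3, 0.7, 82.4]
eef_rot: [-0.001, 2.394, 0.002]
force: [0.4, -0.0, 0.7]
gripper_width: 79.8
gripper_force: 0.0
```

```bash
python3 - <<'E'
from h import *
gp(); 
R=down(90,45,0); go((488.5,1,30),R,True)
R=down(90,40,0); go((488.5,1,30),R,True)
E
```

```text
grasp pt [485.6   0.7  96.1] z [ 0.68   0.002 -0.733] y [-0.001  1.     0.001] F [ 0.4 -0.   0.7] w 79.81028803071106
slide [0.084, 0.0, 0.101] turn [0.002, -0.036, 0.0] rows 1.6 0.3 q [0.0, 0.15, -1.28, -0.61, 0.0, -0.0]
slide [0.087, 0.0, 0.101] turn [0.002, 0.047, 0.0] rows 1.6 0.4 q [0.0, 0.15, -1.28, -0.61, 0.0, -0.0]
```

apply_moves(motion=[{"slide":[0.03,0,0.03],"turn":[0,0.02,0]},{"slide":[0.05,0,0.06],"turn":[0,0.04,0]},{"slide":[0.075,0,0.085],"turn":[0,0.047,0]},{"slide":[0.087,0,0.101],"turn":[0,0.047,0]},{"slide":[0.087,0,0.101],"turn":[0,0.047,0]},{"slide":[0.087,0,0.101],"turn":[0,0.047,0]}])

```text
time: 23.8
eef_pos: [509.8, 0.8, 23.0]
eef_rot: [-0.001, 2.455, 0.002]
force: [-0.0, -0.2, -0.2]
gripper_width: 80.1
gripper_force: 0.0
```

```bash
python3 - <<'E'
from h import *
gp(); 
R=down(90,40,0); go((488.5,1,30),R,True)
E
```

```text
grasp pt [497.9   0.7  37.4] z [ 0.634  0.002 -0.773] y [-0.002  1.     0.001] F [-0.  -0.2 -0.2] w 80.08500143068342
slide [0.024, 0.0, -0.0] turn [0.002, -0.011, 0.0] rows 0.3 0.1 q [0.0, 0.34, -1.28, -0.74, 0.0, 0.0]
```

apply_moves(motion=[{"slide":[0,0,0],"turn":[0,0,0]},{"slide":[0,0,0],"turn":[0,0,0]},{"slide":[0,0,0],"turn":[0,0,0]},{"slide":[0,0,0],"turn":[0,0,0]},{"slide":[0,0,0],"turn":[0,0,0]},{"slide":[0,0,0],"turn":[0,0,0]},{"slide":[0,0,0],"turn":[0,0,0]}], claw=48, force=70)

```text
time: 24.38
eef_pos: [510.3, 0.9, 24.5]
eef_rot: [-0.002, 2.451, 0.003]
force: [-4.1, 1.0, 7.7]
gripper_width: 57.4
gripper_force: 72.9
```

```bash
python3 - <<'E'
from h import *
gp(); s=state(); R0=Ro.from_rotvec(s["eef_rot"]).as_matrix(); print((R0.T@[0,0,.2]).round(3))
go((500,1,200),down(90),True)
E
```

```text
grasp pt [498.4   0.9  38.9] z [ 0.637  0.002 -0.771] y [-0.002  1.     0.001] F [-4.1  1.   7.7] w 57.42046075640606
[-0.127  0.    -0.154]
slide [-0.184, 0.001, -0.255] turn [0.002, 0.66, 0.001] rows 3.8 5.5 q [0.0, 0.34, -1.28, -0.74, 0.0, 0.0]
```

apply_moves(motion=[{"slide":[-0.02,0,-0.03],"turn":[0,0,0]},{"slide":[-0.05,0,-0.07],"turn":[0,0,0]},{"slide":[-0.09,0,-0.12],"turn":[0,0,0]},{"slide":[-0.13,0,-0.17],"turn":[0,0.08,0]},{"slide":[-0.16,0,-0.21],"turn":[0,0.17,0]},{"slide":[-0.184,0,-0.24],"turn":[0,0.26,0]},{"slide":[-0.184,0,-0.255],"turn":[0,0.35,0]},{"slide":[-0.184,0,-0.255],"turn":[0,0.44,0]},{"slide":[-0.184,0,-0.255],"turn":[0,0.53,0]},{"slide":[-0.184,0,-0.255],"turn":[0,0.62,0]},{"slide":[-0.184,0,-0.255],"turn":[0,0.66,0]},{"slide":[-0.184,0,-0.255],"turn":[0,0.66,0]}])

```text
time: 25.38
eef_pos: [503.8, 0.6, 179.4]
eef_rot: [0.002, -3.137, -0.002]
force: [2.0, 0.7, -4.7]
gripper_width: 57.5
gripper_force: 75.7
```

```bash
python3 - <<'E'
from h import *
gp(); go((500,1,150),down(90,50.4,180),True)
E
```

```text
grasp pt [5.039e+02 5.000e-01 1.981e+02] z [-0.005  0.001 -1.   ] y [-0.001  1.     0.001] F [ 2.   0.7 -4.7] w 57.45763803197835
slide [0.036, 0.001, 0.083] turn [0.0, 0.835, 0.002] rows 1.1 7.0 q [0.0, 0.26, -0.28, 1.04, 0.0, -0.0]
```

apply_moves(motion=[{"slide":[0.01,0,0.01],"turn":[0,0.09,0]},{"slide":[0.015,0,0.02],"turn":[0,0.19,0]},{"slide":[0.02,0,0.03],"turn":[0,0.29,0]},{"slide":[0.025,0,0.04],"turn":[0,0.39,0]},{"slide":[0.03,0,0.05],"turn":[0,0.49,0]},{"slide":[0.036,0,0.06],"turn":[0,0.59,0]},{"slide":[0.036,0,0.07],"turn":[0,0.69,0]},{"slide":[0.036,0,0.083],"turn":[0,0.77,0]},{"slide":[0.036,0,0.083],"turn":[0,0.835,0]},{"slide":[0.036,0,0.083],"turn":[0,0.835,0]},{"slide":[0.036,0,0.083],"turn":[0,0.835,0]}])

```text
time: 26.3
eef_pos: [482.4, 0.6, 136.9]
eef_rot: [0.002, -2.266, -0.001]
force: [-0.8, 0.4, -4.7]
gripper_width: 57.1
gripper_force: 75.8
```

```bash
python3 - <<'E'
from h import *
gp(); go((500,1,36),down(90,50.4,180),True)
E
```

```text
grasp pt [496.8   0.6 148.9] z [-0.768 -0.    -0.641] y [-0.002  1.     0.001] F [-0.8  0.4 -4.7] w 57.125169102341424
slide [-0.177, 0.001, 0.14] turn [-0.0, 0.004, 0.002] rows 2.7 0.0 q [0.0, 0.93, 0.42, 1.93, 0.0, -0.0]
```

apply_moves(motion=[{"slide":[-0.03,0,0.025],"turn":[0,0,0]},{"slide":[-0.07,0,0.055],"turn":[0,0,0]},{"slide":[-0.11,0,0.09],"turn":[0,0,0]},{"slide":[-0.145,0,0.115],"turn":[0,0,0]},{"slide":[-0.165,0,0.132],"turn":[0,0,0]},{"slide":[-0.177,0,0.14],"turn":[0,0.004,0]},{"slide":[-0.177,0,0.14],"turn":[0,0.004,0]},{"slide":[-0.177,0,0.14],"turn":[0,0.004,0]}])

```text
time: 26.97
eef_pos: [485.6, 0.7, 27.7]
eef_rot: [0.002, -2.263, -0.001]
force: [0.3, 0.6, -4.4]
gripper_width: 57.2
gripper_force: 76.0
```

apply_moves(motion=[{"slide":[-0.002,0,0.002],"turn":[0,0,0]},{"slide":[-0.005,0,0.004],"turn":[0,0,0]},{"slide":[-0.008,0,0.006],"turn":[0,0,0]},{"slide":[-0.008,0,0.006],"turn":[0,0,0]}])

```text
time: 27.3
eef_pos: [485.8, 0.8, 21.3]
eef_rot: [0.002, -2.262, -0.001]
force: [0.6, 0.4, -5.7]
gripper_width: 57.3
gripper_force: 76.0
```

```bash
python3 - <<'E'
from h import *
gp()
E
```

```text
grasp pt [500.3   0.8  33.2] z [-0.77  -0.    -0.638] y [-0.002  1.     0.001] F [ 0.6  0.4 -5.7] w 57.30623070886555
```

apply_moves(motion=[{"slide":[-0.002,0,0.002],"turn":[0,0,0]},{"slide":[-0.004,0,0.003],"turn":[0,0,0]},{"slide":[-0.006,0,0.005],"turn":[0,0,0]},{"slide":[-0.006,0,0.005],"turn":[0,0,0]}])

```text
time: 27.63
eef_pos: [485.4, 0.8, 17.0]
eef_rot: [0.002, -2.261, -0.001]
force: [-0.5, -0.3, -5.1]
gripper_width: 57.3
gripper_force: 76.0
```

```bash
python3 - <<'E'
from h import *
gp()
E
```

```text
grasp pt [499.9   0.8  28.9] z [-0.771 -0.    -0.637] y [-0.002  1.     0.001] F [-0.5 -0.3 -5.1] w 57.32279821199509
```

apply_moves(motion=[{"slide":[-0.001,0,0.001],"turn":[0,0,0]},{"slide":[-0.002,0,0.002],"turn":[0,0,0]},{"slide":[-0.003,0,0.003],"turn":[0,0,0]},{"slide":[-0.003,0,0.003],"turn":[0,0,0]}])

```text
time: 27.97
eef_pos: [485.4, 0.8, 15.9]
eef_rot: [0.002, -2.261, -0.001]
force: [1.1, 0.7, -0.6]
gripper_width: 57.2
gripper_force: 76.5
```

```bash
python3 - <<'E'
from h import *
gp()
E
```

```text
grasp pt [499.8   0.8  27.8] z [-0.771 -0.    -0.637] y [-0.002  1.     0.001] F [ 1.1  0.7 -0.6] w 57.22068223730098
```

apply_moves(motion=[{"slide":[-0.001,0,0.001],"turn":[0,0,0]},{"slide":[-0.001,0,0.001],"turn":[0,0,0]}])

```text
time: 28.13
eef_pos: [485.4, 0.8, 15.8]
eef_rot: [0.002, -2.262, -0.0]
force: [3.0, 0.5, 3.8]
gripper_width: 57.4
gripper_force: 77.0
```

apply_moves(motion=[{"slide":[0,0,0],"turn":[0,0,0]},{"slide":[0,0,0],"turn":[0,0,0]},{"slide":[0,0,0],"turn":[0,0,0]},{"slide":[0,0,0],"turn":[0,0,0]},{"slide":[0,0,0],"turn":[0,0,0]},{"slide":[0,0,0],"turn":[0,0,0]}], claw=80)

```text
time: 28.63
eef_pos: [485.1, 0.7, 14.5]
eef_rot: [0.002, -2.261, -0.001]
force: [-0.5, 0.5, -0.7]
gripper_width: 79.8
gripper_force: 0.0
```

apply_moves(motion=[{"slide":[0,0,-0.04],"turn":[0,0,0]},{"slide":[0,0,-0.1],"turn":[0,0,0]},{"slide":[0,0,-0.17],"turn":[0,0,0]},{"slide":[0.03,0,-0.23],"turn":[0,-0.09,0]},{"slide":[0.06,0,-0.28],"turn":[0,-0.18,0]},{"slide":[0.1,0,-0.3],"turn":[0,-0.27,0]},{"slide":[0.13,0,-0.3],"turn":[0,-0.36,0]},{"slide":[0.15,0,-0.3],"turn":[0,-0.46,0]},{"slide":[0.15,0,-0.3],"turn":[0,-0.56,0]},{"slide":[0.15,0,-0.3],"turn":[0,-0.66,0]},{"slide":[0.15,0,-0.3],"turn":[0,-0.76,0]},{"slide":[0.15,0,-0.3],"turn":[0,-0.835,0]}])

```text
time: 29.63
eef_pos: [552.2, 0.7, 169.4]
eef_rot: [-0.002, 3.141, 0.002]
force: [-0.2, 0.3, -0.7]
gripper_width: 80.1
gripper_force: 0.0
```

```bash
python3 - <<'E'
from h import *
gp(); s=state(); print(s["eef_pos"]); go((490,1,190),down(90))
E
```

```text
grasp pt [552.1   0.6 188.1] z [ 0.001  0.001 -1.   ] y [-0.002  1.     0.001] F [-0.2  0.3 -0.7] w 80.05737612773041
[552.15694918   0.66957183 169.41937714]
slide [0.124, 0.001, -0.041] turn [0.001, 0.0, 0.002] rows 1.6 0.0 q [0.0, 0.34, -0.19, 1.04, 0.0, -0.0]
```

apply_moves(motion=[{"slide":[0.04,0,-0.02],"turn":[0,0,0]},{"slide":[0.09,0,-0.041],"turn":[0,0,0]},{"slide":[0.124,0.001,-0.041],"turn":[0,0,0]},{"slide":[0.124,0.001,-0.041],"turn":[0,0,0]},{"slide":[0.124,0.001,-0.041],"turn":[0,0,0]}])

```text
time: 30.05
eef_pos: [490.7, 1.1, 189.2]
eef_rot: [0.002, -3.136, -0.002]
force: [0.9, -0.4, 0.2]
gripper_width: 80.1
gripper_force: 0.0
```

```bash
python3 - <<'E'
from h import *
s=state(); im=read_camera("wrist"); print(s["eef_pos"])
for c in cont(green(im),3000):
    a=cv2.approxPolyDP(c.reshape(-1,1,2),6,True).reshape(-1,2); print(a.tolist())
    P=rays("wrist",c,66,s)[:,:2].astype(np.float32); print("z66",cv2.minAreaRect(P),P.min(0),P.max(0)); print("z0",rays("wrist",c,0,s).min(0),rays("wrist",c,0,s).max(0))
    g=cv2.cvtColor(im,cv2.COLOR_BGR2GRAY); x0,y0=c.min(0); x1,y1=c.max(0); print(g[y0:y1:6,x0:x1:6].tolist())
E
```

```text
[490.66579845   1.0533309  189.24233577]
[[249, 153], [239, 166], [242, 240], [316, 240], [319, 166], [311, 155]]
z66 ((483.5419921875, 0.9290122985839844), (66.13137817382812, 57.51521301269531), 0.06482613831758499) [450.45456  -27.844728] [516.63513   29.715752]
z0 [460.65517494 -35.02024866   0.        ] [543.25038861  36.8168713    0.        ]
[[99, 105, 88, 94, 97, 95, 95, 92, 95, 95, 88, 94, 122, 139], [101, 98, 98, 97, 98, 101, 98, 99, 96, 99, 101, 96, 103, 130], [111, 126, 125, 127, 128, 123, 129, 122, 129, 132, 125, 131, 131, 107], [181, 189, 185, 196, 192, 192, 194, 192, 193, 196, 197, 191, 188, 193], [172, 177, 178, 195, 194, 191, 190, 196, 193, 192, 196, 175, 178, 179], [161, 197, 181, 187, 192, 191, 194, 187, 193, 191, 191, 115, 195, 192], [142, 193, 187, 191, 191, 192, 188, 191, 189, 190, 191, 119, 193, 189], [129, 190, 190, 192, 190, 190, 187, 191, 189, 192, 191, 113, 197, 194], [119, 191, 191, 187, 189, 194, 192, 187, 192, 192, 190, 111, 194, 187], [121, 190, 191, 191, 192, 187, 188, 191, 188, 191, 191, 113, 194, 192], [131, 189, 192, 195, 191, 191, 194, 195, 192, 190, 189, 116, 197, 189], [129, 164, 170, 169, 169, 162, 162, 160, 159, 162, 161, 106, 160, 186], [126, 111, 114, 114, 107, 114, 113, 114, 115, 116, 111, 104, 115, 182], [133, 184, 182, 181, 180, 181, 180, 181, 179, 179, 179, 179, 183, 167], [132, 193, 193, 194, 190, 195, 190, 194, 192, 189, 192, 192, 190, 173]]
```

```bash
python3 - <<'E'
from h import *
go((488,1,24),down(90))
E
```

```text
slide [0.006, -0.001, 0.33] turn [0.001, -0.004, 0.002] rows 4.0 0.0 q [0.0, 0.23, -0.29, 1.05, 0.0, -0.0]
```

apply_moves(motion=[{"slide":[0.006,-0.001,0.06],"turn":[0,-0.004,0]},{"slide":[0.006,-0.001,0.13],"turn":[0,-0.004,0]},{"slide":[0.006,-0.001,0.2],"turn":[0,-0.004,0]},{"slide":[0.006,-0.001,0.27],"turn":[0,-0.004,0]},{"slide":[0.006,-0.001,0.31],"turn":[0,-0.004,0]},{"slide":[0.006,-0.001,0.33],"turn":[0,-0.004,0]},{"slide":[0.006,-0.001,0.33],"turn":[0,-0.004,0]},{"slide":[0.006,-0.001,0.33],"turn":[0,-0.004,0]}])

```text
time: 30.77
eef_pos: [487.8, 0.8, 22.9]
eef_rot: [0.002, -3.139, -0.002]
force: [0.8, 0.2, 0.0]
gripper_width: 80.0
gripper_force: 0.0
```

apply_moves(motion=[{"slide":[0,0,0],"turn":[0,0,0]},{"slide":[0,0,0],"turn":[0,0,0]},{"slide":[0,0,0],"turn":[0,0,0]},{"slide":[0,0,0],"turn":[0,0,0]},{"slide":[0,0,0],"turn":[0,0,0]},{"slide":[0,0,0],"turn":[0,0,0]},{"slide":[0,0,0],"turn":[0,0,0]}], claw=48, force=60)

```text
time: 31.35
eef_pos: [489.0, 0.8, 25.0]
eef_rot: [-0.003, 3.14, 0.002]
force: [1.3, 0.5, 6.2]
gripper_width: 57.4
gripper_force: 65.5
```

```bash
python3 - <<'E'
from h import *
gp(); go((532,-248,150),down(95.85))
E
```

```text
grasp pt [489.    0.8  43.7] z [ 0.002  0.001 -1.   ] y [-0.002  1.     0.001] F [1.3 0.5 6.2] w 57.39094846291168
slide [-0.086, -0.497, -0.25] turn [0.001, 0.002, -0.096] rows 6.8 0.8 q [0.0, 0.39, -0.56, 0.62, 0.0, -0.0]
```

apply_moves(motion=[{"slide":[0,0,-0.05],"turn":[0,0,0]},{"slide":[0,0,-0.12],"turn":[0,0,0]},{"slide":[-0.01,-0.03,-0.19],"turn":[0,0,0]},{"slide":[-0.02,-0.09,-0.24],"turn":[0,0,-0.03]},{"slide":[-0.03,-0.16,-0.25],"turn":[0,0,-0.06]},{"slide":[-0.045,-0.24,-0.25],"turn":[0,0,-0.096]},{"slide":[-0.06,-0.32,-0.25],"turn":[0,0,-0.096]},{"slide":[-0.07,-0.39,-0.25],"turn":[0,0,-0.096]},{"slide":[-0.08,-0.45,-0.25],"turn":[0,0,-0.096]},{"slide":[-0.086,-0.485,-0.25],"turn":[0,0,-0.096]},{"slide":[-0.086,-0.497,-0.25],"turn":[0,0,-0.096]},{"slide":[-0.086,-0.497,-0.25],"turn":[0,0,-0.096]}])

```text
time: 32.35
eef_pos: [529.5, -248.8, 146.9]
eef_rot: [0.156, -3.133, -0.004]
force: [-0.7, 0.2, -4.1]
gripper_width: 57.2
gripper_force: 67.3
```

```bash
python3 - <<'E'
from h import *
for i in range(4): s=state(); im=read_camera("wrist")
gp()
for c in cont(green(im),1000): print(c.mean(0),c.min(0),c.max(0))
go((532.5,-248,46),down(95.85))
E
```

```text
grasp pt [ 530.1 -246.2  166.6] z [-0.003  0.003 -1.   ] y [-0.103  0.995  0.003] F [-0.2  0.5 -5.1] w 57.21072926837192
[280.18732394 314.3084507 ] [184 211] [378 413]
[274.68852459  56.41803279] [212   0] [336 121]
slide [-0.005, -0.005, 0.204] turn [0.003, -0.003, 0.001] rows 2.4 0.0 q [-0.44, 0.41, -0.14, 1.03, 0.0, -0.54]
```

apply_moves(motion=[{"slide":[-0.005,-0.005,0.03],"turn":[0,0,0]},{"slide":[-0.005,-0.005,0.08],"turn":[0,0,0]},{"slide":[-0.005,-0.004,0.13],"turn":[0,0,0]},{"slide":[-0.005,-0.004,0.17],"turn":[0,0,0]},{"slide":[-0.005,-0.004,0.195],"turn":[0,0,0]},{"slide":[-0.005,-0.004,0.204],"turn":[0,0,0]},{"slide":[-0.005,-0.004,0.204],"turn":[0,0,0]},{"slide":[-0.005,-0.004,0.204],"turn":[0,0,0]}])

```text
time: 33.22
eef_pos: [533.8, -248.8, 47.1]
eef_rot: [0.162, -3.136, -0.002]
force: [1.5, 0.2, -3.6]
gripper_width: 57.3
gripper_force: 67.2
```

apply_moves(motion=[{"slide":[0,0,0.003],"turn":[0,0,0]},{"slide":[0,0,0.006],"turn":[0,0,0]},{"slide":[0,0,0.01],"turn":[0,0,0]},{"slide":[0,0,0.014],"turn":[0,0,0]},{"slide":[0,0,0.014],"turn":[0,0,0]}])

```text
time: 33.63
eef_pos: [533.2, -249.4, 39.3]
eef_rot: [0.16, -3.136, -0.002]
force: [-0.3, 0.0, -5.4]
gripper_width: 57.3
gripper_force: 67.2
```

apply_moves(motion=[{"slide":[0.001,0.002,0.001],"turn":[0,0,0]},{"slide":[0.001,0.002,0.003],"turn":[0,0,0]},{"slide":[0.001,0.002,0.005],"turn":[0,0,0]},{"slide":[0.001,0.002,0.006],"turn":[0,0,0]},{"slide":[0.001,0.002,0.006],"turn":[0,0,0]}])

```text
time: 34.05
eef_pos: [532.7, -248.5, 37.1]
eef_rot: [0.16, -3.136, -0.002]
force: [-2.0, 1.2, 1.7]
gripper_width: 57.7
gripper_force: 68.0
```

apply_moves(motion=[{"slide":[0,0,0],"turn":[0,0,0]},{"slide":[0,0,0],"turn":[0,0,0]},{"slide":[0,0,0],"turn":[0,0,0]},{"slide":[0,0,0],"turn":[0,0,0]},{"slide":[0,0,0],"turn":[0,0,0]},{"slide":[0,0,0],"turn":[0,0,0]}], claw=80)

```text
time: 34.55
eef_pos: [533.0, -248.5, 36.5]
eef_rot: [0.16, -3.136, -0.002]
force: [-0.2, 0.8, 0.7]
gripper_width: 80.1
gripper_force: 0.0
```

apply_moves(motion=[{"slide":[0,0,-0.04],"turn":[0,0,0]},{"slide":[0,0,-0.1],"turn":[0,0,0]},{"slide":[0,0,-0.18],"turn":[0,0,0]},{"slide":[0,0,-0.26],"turn":[0,0,0]},{"slide":[0,0.03,-0.34],"turn":[0,0,0]},{"slide":[0,0.06,-0.4],"turn":[0,0,0]},{"slide":[0,0.1,-0.44],"turn":[0,0,0]},{"slide":[0,0.1,-0.46],"turn":[0,0,0]},{"slide":[0,0.1,-0.46],"turn":[0,0,0]},{"slide":[0,0.1,-0.46],"turn":[0,0,0]}])

```text
time: 35.38
eef_pos: [528.3, -199.4, 266.3]
eef_rot: [0.161, -3.136, -0.001]
force: [0.3, 0.4, -0.0]
gripper_width: 80.2
gripper_force: 0.0
```

```bash
python3 - <<'E'
from h import *
s=state(); im=read_camera("wrist"); cv2.imwrite("pics/end.png",im); gp()
for c in cont(green(im),800):
    print(c.mean(0).round())
    for z,r in((84,33),(74,24.2),(78,29)): print(z,roundc("wrist",c,z,r,s).round(1))
E
```

```text
grasp pt [ 527.8 -199.4  283.9] z [-0.003  0.001 -1.   ] y [-0.102  0.995  0.002] F [-0.1 -0.5 -0.4] w 79.70813229975936
[233. 267.]
  widths 69.40764917350035 46.2730040971196
84 [ 613.5 -235.5]
  widths 71.54431594427112 47.69748672137493
74 [ 628.3 -238. ]
  widths 70.68964923596289 47.12769367167281
78 [ 621.1 -236.8]
[227. 180.]
  widths 84.32721842501573 76.3043277233227
84 [ 535.6 -249.5]
  widths 86.9231738798657 78.65330400265009
74 [ 547.2 -255. ]
  widths 85.8847916979258 77.71371349091923
78 [ 541.4 -252.3]
[221.  65.]
  widths 67.5457095921204 64.39289117083516
84 [ 432.1 -257.4]
  widths 69.62505783272792 66.37518206350981
74 [ 428.9 -268.3]
  widths 68.79331853648489 65.58226570643993
78 [ 430.5 -262.7]
```

View pics/end.png

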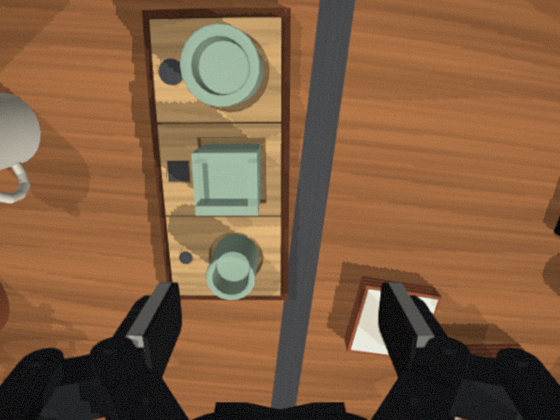

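The final wrist view shows the wide (222,66), square (227,180) and slim (233,268) holders seated mouth-up in their own recesses, with the gripper clear.

```bash
python3 -c "
from workcell import *
print(hand_in())"
```

```text
the job is handed in; nothing more can be done
None
```

I put all three candle holders back in their own recesses, mouth up, with the square one turned over, and handed the job in at about 35 s; the hand-in returned no verdict, so I can't confirm it passed.

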